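Stand up the fallen test bar and hold the hardness probe on its marked end

ROBOT

A 6-joint arm with a two-finger parallel gripper is mounted at the origin on a cart in front of the work surface, level with it; the furniture and walls round the work are solid. World frame = base frame: x ahead of the robot, y to its left, z up, the work surface at z = 0. Lengths are in m, angles in degrees, forces in N, time in s.
With the tool pointing down it reaches from about 0.325 to 0.775 m from the base axis. Payload 5.5 kg.
Tool frame: the origin (TCP) lies on the centre line of the jaws, within the pads' length; the fingertips stand manip.nose_length ahead of it and the grasp point (between the pads) lies 2 mm behind it (manip.nose_length is the distance from the TCP to the fingertips, in m); z points along the fingers, x is the direction in which the jaws open and shut, and the axes are right-handed (so a half turn about z gives the same grasp; the last joint's range is limited). The gripper opens to 85 mm and grips with 20 to 120 N. Pads are 22 mm wide; open, the fingers measure 114 mm over their backs; the gripper's body (76 mm by 85 mm) begins 54 mm behind the grasp point. The pads swing forward as they close: fully open they stand 13 mm farther back than shut.
Start: joints at [68.314, 5.22, 70.514, -0, 104.267, -3.249], TCP at [0.19, 0.569, 0.209] pointing down, gripper open.
Joint ranges: [-164.24, 164.24], [-49.07, 125.15], [9.68, 141.18], [-86.29, 266.29], [3.28, 154.24], [-151.56, 151.56]. Speed limits (degrees/s): [147.25, 147.25, 172.46, 180, 180, 180].

INTERFACE

Orientations are given as a 3x3 rotation matrix whose columns are the frame's x, y, z axes.
In Python, from rig import manip gives the robot as it stands.
- The arm moves only by the shell command python3 -m pendant 'ROWS'. ROWS is JSON, a list of rows, each a list of 7 numbers: the turn, a rotation vector about the tool's x, y, z in degrees, then the shift along the tool's x, y, z in cm, then the opening, from -1 (shut) to 1 (fully open), so that 0 is half open. A call has 1 to 12 rows; each row is the pose to reach, as a shift and turn from the pose commanded when the call began, along the tool's axes at that moment; what a row does not reach only later rows make up. A row lasts 1/12 s, in which the tool goes at most 41.7 mm and 7.16 degrees, less where a joint would pass 70% of its speed; a pose out of reach is approached as far as the arm can. A call with a gripper value outside its range is refused whole. The fingers move at their own pace and stop on an object; the grip force is fixed at half the most. Time passes only in rows, so rows that repeat a pose let the fingers close. It gives the time, the measured TCP pose, the force and the opening at its end, in the units of the state.
- manip.get_obs(): the state, without advancing time (a new reading comes with each control period).
- manip.get_image(name): name is "side" or "top"; returns a dict with "pixels" (480x640x3 uint8, blue, green, red), "intrinsics" (3x3 intrinsics, pixels), "R" (3x3) and "t" (3): a world point X has camera coordinates R X + t. Camera axes: x right, y down, z forward; pixel columns grow to the right and rows downward; lengths in m; the calibration is good to about 2 mm. A picture is of the moment at which its call begins. There is no depth.
- manip.job_done(): hands the job in, once; it reports no verdict.
The state is a dict: "time": time; "q": joint angles; "qvel": joint speeds; "effort": joint torques, N m; "ee_pos": TCP position; "ee_rot": TCP orientation; "contact_force": force on the tool from outside, world axes, zero at the start; "wrist_torque": the same for the moment, N m; "width": opening from 0.0 (shut) to 1.0 (fully open).
Only numpy, scipy, OpenCV 4.12 (cv2) and the standard library are available. Lean on these libraries where they do the work, as an engineer would, in place of code of your own. Each camera call takes 0.05 s, during which the arm holds its last target.

TASK

One of the three eight-sided metal test bars in the wooden tray has fallen over: stand it up again where it lies, with its ringed end on top, and let go of it, leaving the other bars and the dropper bottle and dish beside them where they are. Then draw the square-bodied spring probe out of its holder and hold it upright, tip down, on the middle of the ring on top of that bar, pressing lightly so that the sprung plunger is about half-way in and never against its stop. Finish while still holding the probe there, steady in the gripper.

Things in the scene. Friction and masses are not known exactly. Their poses are not given: they have to be found in the camera images.
- lane_floor (a point): Shallow fixed wooden tray, 110 mm wide (its x) by 300 mm long (its y), its length running away from the robot, turned up to 0.2 rad from that. The point is the middle of its inner floor, 6 mm above the bench; a lip 5 mm thick, 12 mm above the bench, runs round it. The three bars are in a row along its y, about 92 mm apart (the fallen one in any of the three places).
- bar_a_mid (a point): The fallen bar: aluminium, eight-sided, 44 mm across flats, 60 mm long, 0.2 to 0.34 kg. It lies on a flat, so two flats are upright, 44 mm apart, to be gripped. Point: its centre. Its z runs along it to the ringed end (at the start level, roughly to the robot's left); x and y are square to flats. Standing in the tray its centre is 36 mm above the bench.
- bar_a_spot (a point): The middle of the ringed end face of the fallen bar, 30 mm from its centre along its z. A thin dark turned ring, 17 mm across, surrounds the point on the face; the other end is plain.
- bar_b_mid (a point): An upright bar of the same make and size, ringed end up; the point is its centre. Not to be moved.
- bar_c_mid (a point): The other upright bar of the same make and size, ringed end up; the point is its centre. Not to be moved.
- probe_grip (a point): Spring probe, 0.15 kg: black square grip 24 x 24 x 92 mm, steel button 6 mm high on top, steel cone 14 mm long and thin plunger below. Point: on its axis, 30 mm below the grip's upper end, 90 mm above the free plunger's tip. z runs up to the button, x and y are square to the grip's faces. It stands tip down in the holder, whose top is 38 mm below this point.
- probe_tip (a point): Round end (radius 4 mm) of the probe's plunger, on the probe's axis; it moves with the plunger.
- plunger (a joint): How far the plunger is pushed into the probe, m: 0 free, 0.010 at its stop. The spring needs 1 N to start, 3.5 N at half-way (0.005) and 6 N at the stop.
- holder: The fixed grey probe holder, 74 mm square, 70 mm high; origin at the centre of its underside, on the bench, under the probe. The probe stands loosely in its guide hole (1.5 mm play) and leaves it straight up: raised 55 mm, its tip is clear.
- dropper_1: Loose small brown dropper bottle, 34 mm wide and 78 mm high, beyond the tray; origin at the centre of its underside. A bystander.
- petri_2: Loose round covered dish, 65 mm wide and 14 mm high, beyond the tray; origin at the centre of its underside. A bystander.
Not all that is in view belongs to the job. Leave any purple or turquoise look-alike of the part that bears bar_a_mid alone.

How it is judged:
By the outcome, as a careful person would: the job done as asked, in the order asked, and still so for the second after the job is handed in, while the arm keeps its last pose, push and grip.
It also fails if it takes over 72 s, if anything falls off the work surface, if the arm or the gripper's body presses on something with over 40 N, if the wrist force passes 120 N, or if a joint passes its speed limit or range.

## Working session

There is one attempt and no reset: what is moved stays moved. The work goes in short steps, Python scripts to look and compute and a shell command to move; the robot and the scene stay as the last step left them, time stands still between calls to the robot, and variables do not carry over. Pictures are saved under pics/ and viewed, and the job is handed in when it is done.

```bash
ls; mkdir -p pics
python3 - <<'E'
from rig import manip
import cv2
print(manip.nose_length); o=manip.get_obs()
for k,v in o.items(): print(k,v)
for n in("side","top"):
    d=manip.get_image(n); cv2.imwrite(f"pics/{n}0.png",d["pixels"]); print(n,d["intrinsics"],d["R"],d["t"])
E
```

```text
pics
0.017
time 0.0
q [ 6.83149419e+01  5.26254765e+00  7.05821944e+01 -6.80796016e-04
  1.04266846e+02 -3.24657398e+00]
qvel [-0.00177978  0.04783748 -0.03408525  0.01682326  0.07947914  0.03419565]
effort [-4.43852605e-04 -4.58728588e+01 -4.18026173e+01  6.58426666e-05
  1.12888965e-02  3.37622708e-06]
ee_pos [0.18963462 0.56889654 0.20745367]
ee_rot [[ 3.16288379e-01  9.48662827e-01 -7.08936985e-04]
 [ 9.48661098e-01 -3.16289158e-01 -1.81399837e-03]
 [-1.94510190e-03 -9.87943366e-05 -9.99998103e-01]]
contact_force [ 0.61741707 -0.32315944 -0.28820863]
wrist_torque [-0.00468816  0.0239709  -0.01178275]
width 0.9998287232243063
side [[489.16355269   0.         319.15385368]
 [  0.         489.16355269 239.88608784]
 [  0.           0.           1.        ]] [[ 0.85680883 -0.51549439  0.01200685]
 [-0.18051788 -0.32169005 -0.92947771]
 [ 0.48300303  0.79421725 -0.36868283]] [-0.5045783   0.20123307  0.74650516]
top [[475.66653525   0.         320.38597993]
 [  0.         475.66653525 233.22549716]
 [  0.           0.           1.        ]] [[-0.00657205 -0.99997174 -0.003651  ]
 [-0.99836709  0.0067686  -0.05672154]
 [ 0.05674465  0.00327226 -0.99838336]] [-0.00412165  0.59799671  1.04322915]
```

View pics/side0.png

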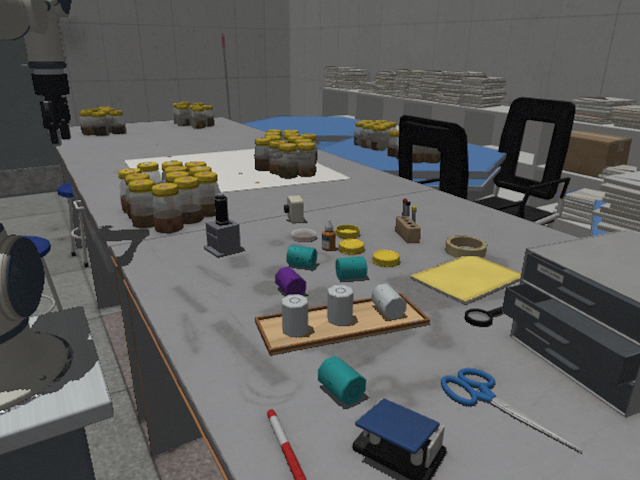

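View pics/top0.png

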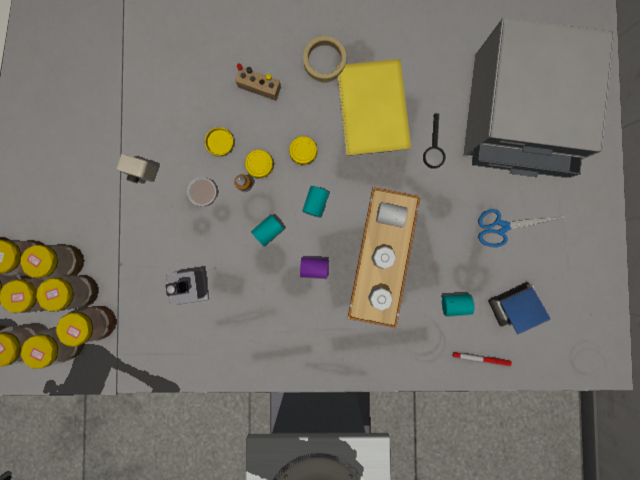

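The top view shows the tray at about (384,258) with the fallen grey bar at its far end, (392,215). The upright bars are at (384,258) and (380,299), and the holder with the probe is at (185,286). The side view shows the fallen bar at (388,301). The purple and turquoise cylinders are decoys, and only the grey bar in the tray fits the description. I'll enlarge it to confirm.

Run:
```python
import cv2,numpy as np
t=cv2.imread("pics/top0.png");s=cv2.imread("pics/side0.png")
a=cv2.resize(t[180:335,335:435],None,fx=3.8,fy=3.8,interpolation=cv2.INTER_CUBIC)
b=cv2.resize(s[275:350,250:435],(400,162*1),interpolation=cv2.INTER_CUBIC)
c=cv2.resize(t[255:315,155:220],(400,369),interpolation=cv2.INTER_CUBIC)
o=np.zeros((600,800,3),np.uint8);o[:a.shape[0],:a.shape[1]]=a;o[:162,400:]=b;o[180:549,400:]=c
cv2.imwrite("pics/crop0.png",o)
cv2.imwrite("pics/crop1.png",np.vstack([cv2.resize(s[275:350,250:435],(800,324),interpolation=cv2.INTER_CUBIC),cv2.resize(s[185:260,140:325],(800,270)[:2],interpolation=cv2.INTER_CUBIC)]))
```

```text
(no output)
```

View pics/crop0.png

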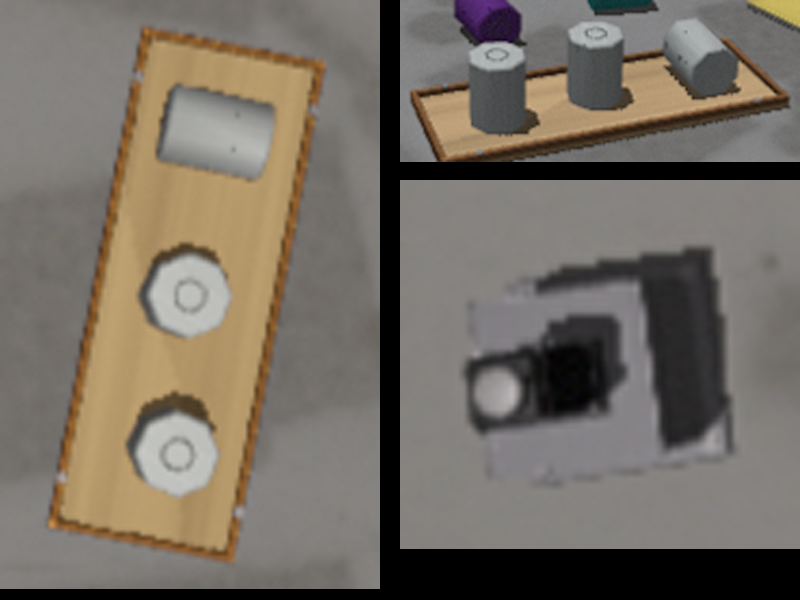

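View pics/crop1.png

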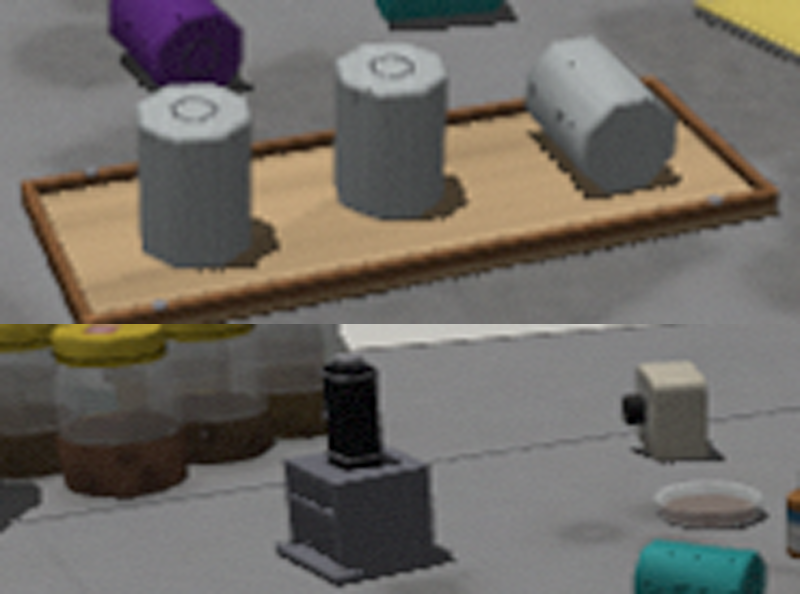

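The crops confirm it. The lying grey bar is in the tray's far slot with its plain end towards the side camera (−y), so the ringed end points left (+y). Next I'll measure.

```bash
cat > h.py <<'E'
import cv2,numpy as np
from rig import manip
def cam(n):
    d=manip.get_image(n); return d
def ray(d,px,z):
    K,R,t=map(np.array,(d["intrinsics"],d["R"],d["t"])); C=-R.T@t
    v=R.T@np.linalg.inv(K)@np.array([px[0],px[1],1.]); return C+v*(z-C[2])/v[2]
def proj(d,X):
    c=d["R"]@np.array(X)+d["t"]; p=d["intrinsics"]@c; return p[:2]/p[2]
def two(d1,p1,d2,p2):
    P=[d["intrinsics"]@np.c_[d["R"],d["t"]] for d in (d1,d2)]
    X=cv2.triangulatePoints(P[0],P[1],np.float64(p1).reshape(2,1),np.float64(p2).reshape(2,1));return (X[:3]/X[3]).ravel()
E
python3 - <<'E'
from h import *
t=cam("top");s=cam("side")
for d in(t,s): print("C",-d["R"].T@d["t"])
hsv=cv2.cvtColor(t["pixels"],cv2.COLOR_BGR2HSV)
h,S,V=cv2.split(hsv)
# grey pixels in tray
roi=np.zeros_like(S);roi[188:328,348:420]=1
wood=((h>5)&(h<25)&(S>70)).astype(np.uint8)*roi
cs=max(cv2.findContours(wood,cv2.RETR_EXTERNAL,cv2.CHAIN_APPROX_NONE)[0],key=cv2.contourArea)
r=cv2.minAreaRect(cs);bx=cv2.boxPoints(r);print("tray",r)
w=np.array([ray(t,p,0.012) for p in bx]);print(w.round(4),w.mean(0))
g=((S<45)&(V>105)).astype(np.uint8)*roi
ins=cv2.fillPoly(np.zeros_like(S),[cv2.boxPoints((r[0],(r[1][0]-8,r[1][1]-8),r[2])).astype(int)],1)
g=cv2.morphologyEx(g*ins,cv2.MORPH_OPEN,np.ones((3,3)))
for c in cv2.findContours(g,cv2.RETR_EXTERNAL,cv2.CHAIN_APPROX_NONE)[0]:
    if cv2.contourArea(c)<100: continue
    rr=cv2.minAreaRect(c);M=cv2.moments(c);cc=(M['m10']/M['m00'],M['m01']/M['m00'])
    print("grey",rr,cc,"z.066",ray(t,cc,.066).round(4),"z.028",ray(t,rr[0],.028).round(4))
    print(np.array([ray(t,p,.028)[:2] for p in cv2.boxPoints(rr)]).round(4).tolist())
v=t["pixels"][270:310,160:215]
cv2.imwrite("pics/h1.png",cv2.resize(v,None,fx=12,fy=12,interpolation=cv2.INTER_NEAREST))
v=s["pixels"][190:260,195:250]
cv2.imwrite("pics/h2.png",cv2.resize(v,None,fx=8,fy=8,interpolation=cv2.INTER_NEAREST))
E
```

```text
C [ 0.53779548 -0.01158285  1.07544687]
C [ 0.10808906 -0.78825988  0.46832368]
tray ((383.6055603027344, 257.18243408203125), (50.04817581176758, 134.5745086669922), 10.539183616638184)
[[ 0.408  -0.0652  0.012 ]
 [ 0.7029 -0.1234  0.012 ]
 [ 0.6814 -0.2337  0.012 ]
 [ 0.3872 -0.1738  0.012 ]] [ 0.54488186 -0.1490292   0.012     ]
grey ((380.5, 299.0), (20.0, 21.0), 90.0) (380.9237668161435, 298.9900348779272) z.066 [ 0.4554 -0.135   0.066 ] z.028 [ 0.4523 -0.1387  0.028 ]
[[0.4742, -0.116], [0.4739, -0.162], [0.4305, -0.1613], [0.4308, -0.1155]]
grey ((384.0, 257.5), (21.0, 20.0), 90.0) (384.2379518072289, 257.31626506024094) z.066 [ 0.5431 -0.1432  0.066 ] z.028 [ 0.5429 -0.1476  0.028 ]
[[0.5662, -0.126], [0.5659, -0.17], [0.5198, -0.1692], [0.5201, -0.1254]]
grey ((392.0829772949219, 214.4463348388672), (27.86737060546875, 19.83542251586914), 12.094757080078125) (391.81990358126717, 214.66012396694214) z.066 [ 0.6337 -0.1606  0.066 ] z.028 [ 0.6378 -0.1668  0.028 ]
[[0.623, -0.1319], [0.666, -0.1417], [0.6526, -0.2017], [0.6097, -0.1919]]
```

View pics/h1.png

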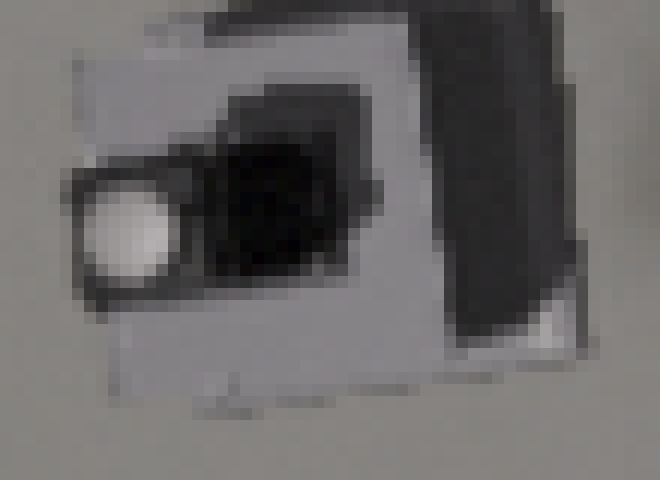

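View pics/h2.png

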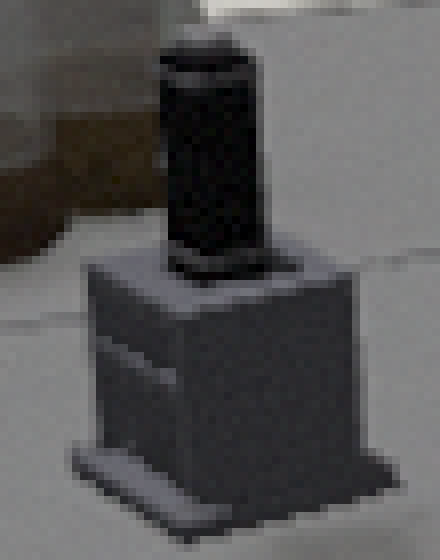

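```bash
cat >> h.py <<'E'
from scipy.spatial.transform import Rotation as Ro
def down(yaw,tilt=0): # tool x at yaw, tilt about tool x
    return (Ro.from_euler('z',yaw,degrees=True)*Ro.from_euler('x',180+tilt,degrees=True)).as_matrix()
def delta(p,R):
    o=manip.get_obs();R0=np.array(o["ee_rot"]);
    print("now",np.round(o["ee_pos"],4),"F",np.round(o["contact_force"],2),"w",round(o["width"],3),"t",o["time"])
    print("turn",Ro.from_matrix(R0.T@R).as_rotvec(degrees=True).round(2),"shift cm",(R0.T@(np.array(p)-o["ee_pos"])*100).round(2))
E
python3 - <<'E'
from h import *
t=cam("top");s=cam("side")
print("button",two(t,(170.8,289.2),s,(221,194.9)),ray(t,(170.8,289.2),.144),ray(s,(221,194.9),.144))
R=down(-12,-45);c=np.array([.636,-.166,.028]);
print(R[:,2]); delta(c-R[:,2]*.12,R)
E
```

```text
button [0.48512617 0.28491735 0.13833952] [0.48335812 0.28396136 0.144     ] [0.48018231 0.2646551  0.144     ]
[-0.14701577 -0.6916548  -0.70710678]
now [0.1897 0.5691 0.2082] F [ 0.21 -1.35  0.07] w 0.998 t 0.3
turn [-36.55 -32.65  78.91] shift cm [-47.18  64.64   9.56]
```

Run:
```python
from h import *
delta([.50,.03,.25],down(-12))
```

```text
now [0.1897 0.5691 0.2082] F [ 0.21 -1.35  0.07] w 0.998 t 0.3
turn [3.000e-02 3.000e-02 8.356e+01] shift cm [-41.33  46.48  -4.16]
```

```bash
python3 -m pendant '[[0,0,0,0,0,-4,1],[0,0,20,-9,10,-4,1],[0,0,84,-41.3,46.5,-4.2,1],[0,0,84,-41.3,46.5,-4.2,1],[0,0,84,-41.3,46.5,-4.2,1],[0,0,84,-41.3,46.5,-4.2,1],[0,0,84,-41.3,46.5,-4.2,1],[0,0,84,-41.3,46.5,-4.2,1],[0,0,84,-41.3,46.5,-4.2,1],[0,0,84,-41.3,46.5,-4.2,1],[0,0,84,-41.3,46.5,-4.2,1],[0,0,84,-41.3,46.5,-4.2,1]]'
python3 - <<'E'
from h import *
R=down(-12,-45);c=np.array([.636,-.166,.028]);
delta(c-R[:,2]*.12,R)
E
```

```text
time: 1.3
ee_pos: [0.419, 0.1701, 0.2503]
ee_rot: [[0.991, -0.132, 0.001], [-0.132, -0.991, 0.0], [0.001, -0.0, -1.0]]
contact_force: [0.9, -0.4, -0.4]
width: 1.004
now [0.419  0.1701 0.2503] F [ 0.88 -0.39 -0.42] w 1.004 t 1.3
turn [-45.01  -1.79   4.19] shift cm [26.58 22.01 13.76]
```

```bash
python3 -m pendant '[[0,0,0,0,0,0,1],[0,0,0,0,0,0,1]]'
python3 - <<'E'
from h import *
R=down(-12,-45);c=np.array([.636,-.166,.028]);
delta(c-R[:,2]*.12,R)
E
```

```text
time: 1.47
ee_pos: [0.4193, 0.1702, 0.2499]
ee_rot: [[0.992, -0.13, -0.0], [-0.13, -0.992, -0.0], [-0.0, 0.0, -1.0]]
contact_force: [-0.3, 0.2, -0.6]
width: 1.001
now [0.4193 0.1702 0.2499] F [-0.33  0.19 -0.62] w 1.001 t 1.4667
turn [-44.97  -1.76   4.31] shift cm [26.53 22.05 13.69]
```

```bash
python3 -m pendant '[[-45,-1.8,4.3,26.5,22,0,0.5],[-45,-1.8,4.3,26.5,22,0,0.5],[-45,-1.8,4.3,26.5,22,0,0.5],[-45,-1.8,4.3,26.5,22,0,0.5],[-45,-1.8,4.3,26.5,22,0,0.5],[-45,-1.8,4.3,26.5,22,0,0.5],[-45,-1.8,4.3,26.5,22,0,0.5],[-45,-1.8,4.3,26.5,22,0,0.5],[-45,-1.8,4.3,26.5,22,10,0.5],[-45,-1.8,4.3,26.5,22,10,0.5],[-45,-1.8,4.3,26.5,22,10,0.5],[-45,-1.8,4.3,26.5,22,10,0.5]]'
python3 - <<'E'
from h import *
R=down(-12,-45);c=np.array([.636,-.166,.028]);
delta(c-R[:,2]*.12,R)
for n in("side","top"): cv2.imwrite(f"pics/{n}1.png",cam(n)["pixels"])
a=cv2.imread("pics/side1.png")[180:380,240:480];b=cv2.imread("pics/top1.png")[150:350,300:460]
cv2.imwrite("pics/c1.png",np.hstack([cv2.resize(a,(440,367)),cv2.resize(b,(293,367))]))
E
```

```text
time: 2.47
ee_pos: [0.6517, -0.0781, 0.143]
ee_rot: [[0.979, -0.133, -0.151], [-0.201, -0.692, -0.693], [-0.012, 0.71, -0.705]]
contact_force: [-0.4, -0.9, -0.9]
width: 0.751
now [ 0.6517 -0.0781  0.143 ] F [-0.39 -0.88 -0.9 ] w 0.751 t 2.4667
turn [0.2  0.21 0.77] shift cm [ 0.33 -1.82  2.44]
```

View pics/c1.png

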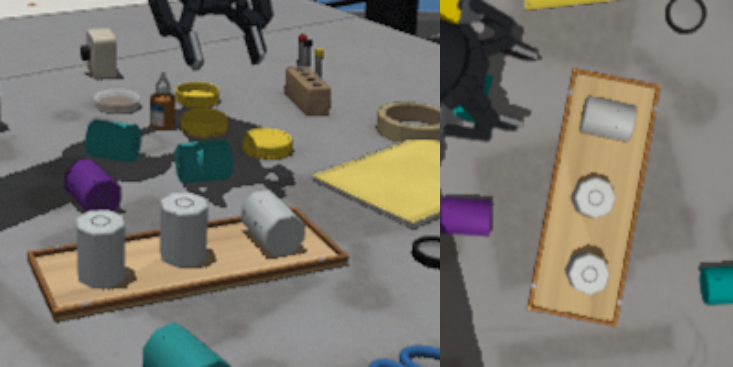

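```bash
python3 -m pendant '[[0.2,0.2,0.8,0.3,-1.8,2.4,0.5],[0.2,0.2,0.8,0.3,-1.8,2.4,0.5],[0.2,0.2,0.8,0.3,-1.8,2.4,0.5],[0.2,0.2,0.8,0.3,-1.8,6,0.5],[0.2,0.2,0.8,0.3,-1.8,6,0.5],[0.2,0.2,0.8,0.3,-1.8,6,0.5],[0.2,0.2,0.8,0.3,-1.8,6,0.5]]'
python3 - <<'E'
from h import *
R=down(-12,-45);c=np.array([.636,-.166,.028]);
delta(c-R[:,2]*.002,R)
for n in("side","top"): cv2.imwrite(f"pics/{n}2.png",cam(n)["pixels"])
a=cv2.imread("pics/side2.png")[200:350,320:480];b=cv2.imread("pics/top2.png")[180:280,340:440]
cv2.imwrite("pics/c2.png",np.hstack([cv2.resize(a,(427,400)),cv2.resize(b,(370,400)[:2])]))
E
```

```text
time: 3.15
ee_pos: [0.6514, -0.1088, 0.0978]
ee_rot: [[0.977, -0.16, -0.138], [-0.211, -0.692, -0.691], [0.015, 0.704, -0.71]]
contact_force: [-0.1, 0.5, 0.3]
width: 0.752
now [ 0.6514 -0.1088  0.0978] F [-0.12  0.47  0.3 ] w 0.752 t 3.15
turn [-0.21 -0.49 -0.74] shift cm [-0.4  -0.71  8.92]
```

View pics/c2.png

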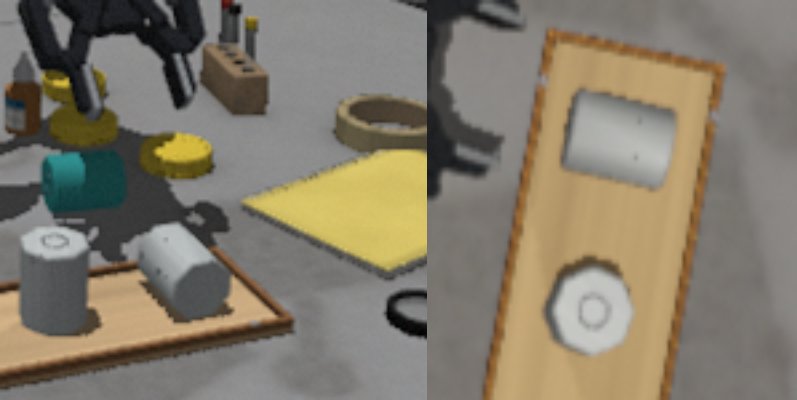

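```bash
python3 -m pendant '[[-0.2,-0.5,-0.7,-0.4,-0.7,3,0.5],[-0.2,-0.5,-0.7,-0.4,-0.7,3,0.5],[-0.2,-0.5,-0.7,-0.4,-0.7,5,0.5],[-0.2,-0.5,-0.7,-0.4,-0.7,6,0.5],[-0.2,-0.5,-0.7,-0.4,-0.7,6,0.5],[-0.2,-0.5,-0.7,-0.4,-0.7,6,0.5]]'
python3 - <<'E'
from h import *
R=down(-12,-45);c=np.array([.636,-.166,.028]);
delta(c-R[:,2]*.002,R)
for n in("side","top"): cv2.imwrite(f"pics/{n}3.png",cam(n)["pixels"])
a=cv2.imread("pics/side3.png")[230:350,330:458];b=cv2.imread("pics/top3.png")[180:280,340:440]
cv2.imwrite("pics/c3.png",np.hstack([cv2.resize(a,(427,400)),cv2.resize(b,(370,400)[:2])]))
E
```

```text
time: 3.75
ee_pos: [0.6393, -0.1449, 0.0477]
ee_rot: [[0.978, -0.146, -0.15], [-0.209, -0.692, -0.691], [-0.003, 0.708, -0.707]]
contact_force: [0.6, -0.1, 0.3]
width: 0.751
now [ 0.6393 -0.1449  0.0477] F [ 0.65 -0.09  0.27] w 0.751 t 3.75
turn [0.03 0.18 0.08] shift cm [0.12 0.12 2.7 ]
```

View pics/c3.png

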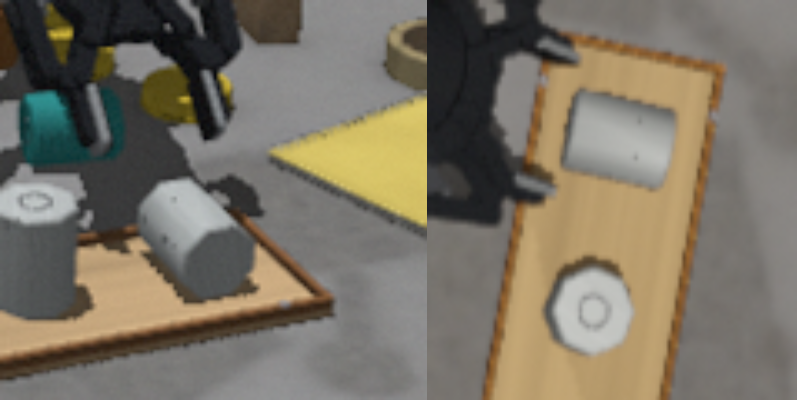

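```bash
python3 -m pendant '[[0,0.2,0,-0.1,0.1,1.5,0.5],[0,0.2,0,-0.1,0.1,2.5,0.5],[0,0.2,0,-0.1,0.1,2.9,0.5],[0,0.2,0,-0.1,0.1,2.9,0.5],[0,0.2,0,-0.1,0.1,2.9,0.5]]'
python3 - <<'E'
from h import *
R=down(-12,-45);c=np.array([.636,-.166,.028]);
delta(c,R)
for n in("side","top"): cv2.imwrite(f"pics/{n}4.png",cam(n)["pixels"])
a=cv2.imread("pics/side4.png")[230:350,330:458];b=cv2.imread("pics/top4.png")[180:280,340:440]
cv2.imwrite("pics/c4.png",np.hstack([cv2.resize(a,(427,400)),cv2.resize(b,(370,400)[:2])]))
E
```

```text
time: 4.27
ee_pos: [0.6339, -0.1655, 0.0276]
ee_rot: [[0.978, -0.146, -0.146], [-0.207, -0.692, -0.692], [-0.001, 0.707, -0.707]]
contact_force: [0.1, -0.2, -0.5]
width: 0.751
now [ 0.6339 -0.1655  0.0276] F [ 0.13 -0.19 -0.51] w 0.751 t 4.2667
turn [ 0.02 -0.03  0.08] shift cm [ 0.22  0.03 -0.02]
```

View pics/c4.png

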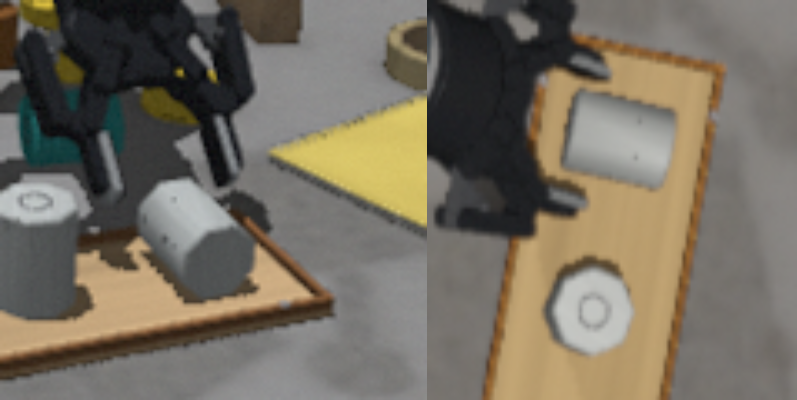

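Run:
```python
from h import *
t=cam("top");s=cam("side")
A=two(t,(382.7,231.5),s,(363,290.5));B=two(t,(388.6,199),s,(398.2,285.5))
o=manip.get_obs();R=o["ee_rot"]
for X in(A,B): print(X,R.T@(X-o["ee_pos"]),proj(t,X),proj(s,X))
print(proj(t,o["ee_pos"]),proj(s,o["ee_pos"]))
```

```text
[ 0.59818054 -0.14237274  0.04901468] [-0.04009331  0.00430201 -0.02531942] [382.46633103 231.85977639] [363.47257877 290.46009655]
[ 0.66936906 -0.15664567  0.04767857] [ 0.03250787  0.00283795 -0.02483838] [388.50453092 199.1336208 ] [398.37623191 285.47719764]
[391.36700713 216.00194867] [385.94382972 300.93676182]
```

Run:
```python
from h import *
s=cam("side")
for z in(.192,.209,.23): print(proj(s,[.19,.569,z]))
e=np.array([.19,.569,.2075]);x=np.array([.316,.949,0])
for k in(.017,.004,-.025):
  print(k,[proj(s,e+x*w-np.array([0,0,k])).round(1).tolist() for w in(-.0425,.0425)])
i=cv2.imread("pics/side0.png")[60:160,10:100];cv2.imwrite("pics/g0.png",cv2.resize(i,None,fx=6,fy=6,interpolation=cv2.INTER_NEAREST))
i=s["pixels"][230:330,330:460];cv2.imwrite("pics/g1.png",cv2.resize(i,None,fx=6,fy=6,interpolation=cv2.INTER_NEAREST))
```

```text
[ 65.30688248 161.83535133]
[ 64.07769334 155.06071085]
[ 62.5416351  146.59477017]
0.017 [[61.0, 166.3], [69.6, 158.8]]
0.004 [[60.0, 161.0], [68.7, 153.8]]
-0.025 [[57.8, 148.9], [66.7, 142.4]]
```

View pics/g0.png

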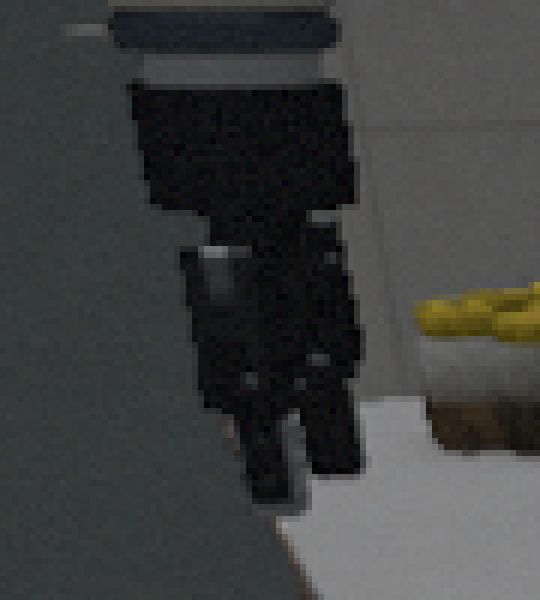

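View pics/g1.png

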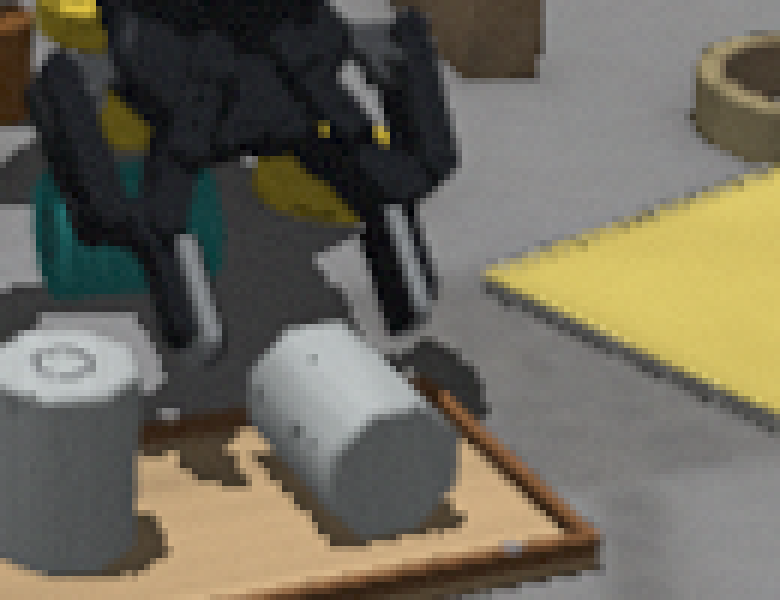

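Run:
```python
from h import *
s=cam("side");t=cam("top")
for X in([.4554,-.135,.066],[.5431,-.1432,.066],[.408,-.0652,.012],[.3872,-.1738,.012],[.6814,-.2337,.012],[.7029,-.1234,.012]): print(X,proj(t,X).round(1),proj(s,X).round(1))
```

```text
[0.4554, -0.135, 0.066] [380.9 299. ] [293.4 299.1]
[0.5431, -0.1432, 0.066] [384.2 257.3] [339.  289.3]
[0.408, -0.0652, 0.012] [346.7 318.7] [252.3 315.6]
[0.3872, -0.1738, 0.012] [395.9 327.9] [267.8 348.8]
[0.6814, -0.2337, 0.012] [420.5 195.6] [429.6 318.5]
[0.7029, -0.1234, 0.012] [371.3 186.5] [399.4 291.1]
```

The top and side views agree on the known bars. By triangulation the fingertips (side (363,291) and (398,286)) are about 35 mm further back than the nominal TCP would put them. I'll go by the pictures and advance in steps.

```bash
python3 -m pendant '[[0,0,0,0.3,0,1,0.5],[0,0,0,0.3,0,2,0.5],[0,0,0,0.3,0,2.4,0.5],[0,0,0,0.3,0,2.4,0.5],[0,0,0,0.3,0,2.4,0.5]]'
python3 - <<'E'
from h import *
for n in("side","top"): cv2.imwrite(f"pics/{n}5.png",cam(n)["pixels"])
a=cv2.imread("pics/side5.png")[230:350,330:458];b=cv2.imread("pics/top5.png")[180:280,340:440]
cv2.imwrite("pics/c5.png",np.hstack([cv2.resize(a,(427,400)),cv2.resize(b,(370,400)[:2])]))
E
```

```text
time: 5.03
ee_pos: [0.6327, -0.1833, 0.0098]
ee_rot: [[0.978, -0.145, -0.148], [-0.207, -0.692, -0.692], [-0.002, 0.708, -0.707]]
contact_force: [-0.2, -0.4, 0.1]
width: 0.753
```

View pics/c5.png

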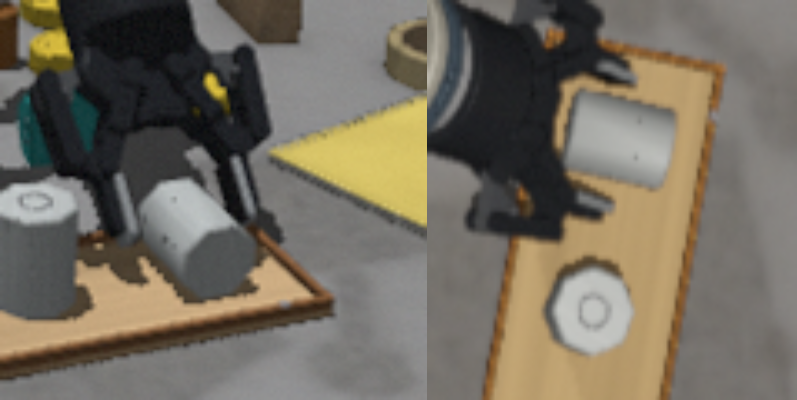

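```bash
python3 -m pendant '[[0,0,0,0.1,0,0.6,0.5],[0,0,0,0.1,0,1.1,0.5],[0,0,0,0.1,0,1.1,0.5],[0,0,0,0.1,0,1.1,0.5]]'
python3 - <<'E'
from h import *
for n in("side","top"): cv2.imwrite(f"pics/{n}6.png",cam(n)["pixels"])
a=cv2.imread("pics/side6.png")[230:350,330:458];b=cv2.imread("pics/top6.png")[180:280,340:440]
cv2.imwrite("pics/c6.png",np.hstack([cv2.resize(a,(427,400)),cv2.resize(b,(370,400)[:2])]))
E
```

```text
time: 5.47
ee_pos: [0.6324, -0.1908, 0.0023]
ee_rot: [[0.978, -0.145, -0.147], [-0.207, -0.692, -0.692], [-0.001, 0.708, -0.707]]
contact_force: [-0.7, 0.4, 1.4]
width: 0.749
```

View pics/c6.png

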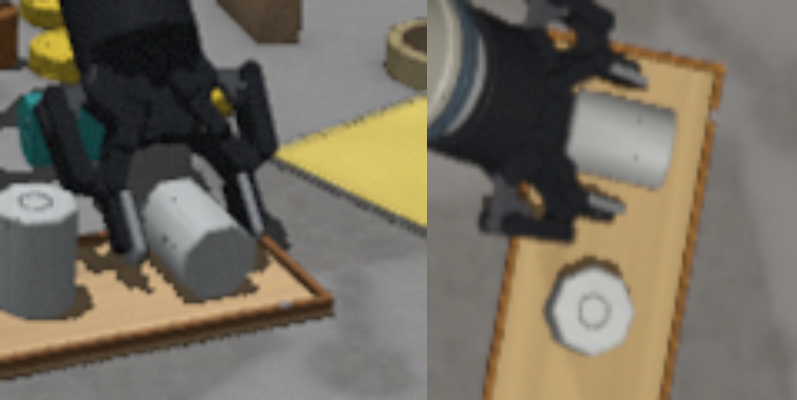

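Run:
```python
from h import *
t=cam("top");s=cam("side")
A=two(t,(393.5,232),s,(370,307.2));B=two(t,(399.5,200.2),s,(408.7,300))
o=manip.get_obs();R=o["ee_rot"]
for X in(A,B): print(X,R.T@(X-o["ee_pos"]),proj(t,X),proj(s,X))
c=np.array([.636,-.166,.028]);print(R.T@(c-o["ee_pos"]),o["contact_force"])
```

```text
[ 0.59741359 -0.16844102  0.02699027] [-0.03927499  0.00688453 -0.0270373 ] [393.02530497 232.72138268] [370.98577893 307.10796968]
[ 0.67061261 -0.18457391  0.02917773] [ 0.03567767  0.00891965 -0.02808979] [399.96914896 199.55936465] [407.82161152 300.11973067]
[-0.00202089  0.0002852  -0.03506656] [-0.23454876 -0.40680765 -0.44422854]
```

```bash
python3 -m pendant '[[0,0,0,0,-0.3,0.3,0.5],[0,0,0,0,-0.3,0.3,0.5],[0,0,0,0,-0.3,0.3,0.3],[0,0,0,0,-0.3,0.3,0.2],[0,0,0,0,-0.3,0.3,0.15]]'
python3 - <<'E'
from h import *
for n in("side","top"): cv2.imwrite(f"pics/{n}7.png",cam(n)["pixels"])
a=cv2.imread("pics/side7.png")[230:350,330:458];b=cv2.imread("pics/top7.png")[180:280,340:440]
cv2.imwrite("pics/c7.png",np.hstack([cv2.resize(a,(427,400)),cv2.resize(b,(370,400)[:2])]))
E
```

```text
time: 6.08
ee_pos: [0.6328, -0.1906, -0.0014]
ee_rot: [[0.979, -0.146, -0.146], [-0.206, -0.692, -0.692], [-0.0, 0.707, -0.707]]
contact_force: [0.4, 0.0, -0.3]
width: 0.575
```

View pics/c7.png

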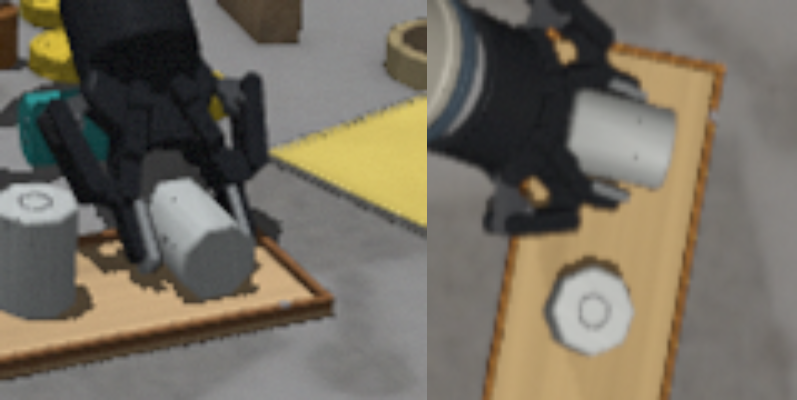

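```bash
python3 -m pendant '[[0,0,0,0,0,0.3,0.15],[0,0,0,0,0,0.3,0.15],[0,0,0,0,0,0.3,-0.2],[0,0,0,0,0,0.3,-1],[0,0,0,0,0,0.3,-1],[0,0,0,0,0,0.3,-1],[0,0,0,0,0,0.3,-1],[0,0,0,0,0,0.3,-1]]'
python3 - <<'E'
from h import *
print(manip.get_obs()["wrist_torque"])
for n in("side","top"): cv2.imwrite(f"pics/{n}8.png",cam(n)["pixels"])
a=cv2.imread("pics/side8.png")[230:350,330:458];b=cv2.imread("pics/top8.png")[180:280,340:440]
cv2.imwrite("pics/c8.png",np.hstack([cv2.resize(a,(427,400)),cv2.resize(b,(370,400)[:2])]))
E
```

```text
time: 6.85
ee_pos: [0.6324, -0.1926, -0.0036]
ee_rot: [[0.979, -0.146, -0.146], [-0.206, -0.692, -0.692], [-0.0, 0.707, -0.707]]
contact_force: [1.2, 0.3, -1.3]
width: 0.508
[ 0.35420738 -0.180814    0.05624264]
```

View pics/c8.png

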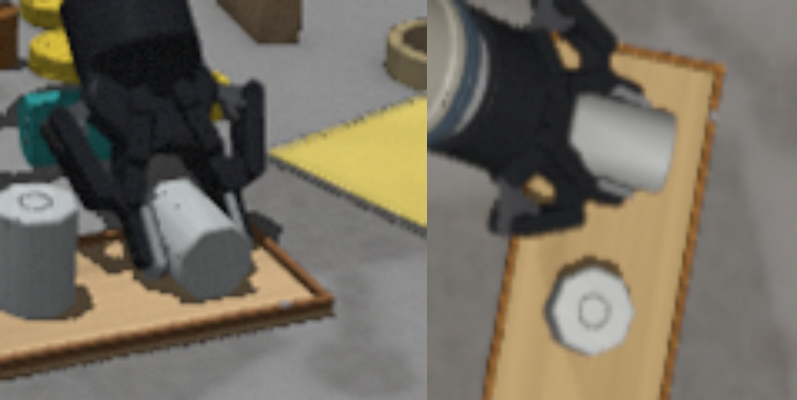

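```bash
python3 -m pendant '[[0,0,0,0,0.7,-0.7,-1],[0,0,0,0,1.8,-1.8,-1],[0,0,0,0,3.5,-3.5,-1],[0,0,0,0,3.5,-3.5,-1],[0,0,0,0,3.5,-3.5,-1],[0,0,0,0,3.5,-3.5,-1]]'
python3 - <<'E'
from h import *
o=manip.get_obs();print(o["wrist_torque"])
for n in("side","top"): cv2.imwrite(f"pics/{n}9.png",cam(n)["pixels"])
a=cv2.imread("pics/side9.png")[200:350,320:480];b=cv2.imread("pics/top9.png")[180:280,340:440]
cv2.imwrite("pics/c9.png",np.hstack([cv2.resize(a,(427,400)),cv2.resize(b,(370,400)[:2])]))
E
```

```text
time: 7.45
ee_pos: [0.6322, -0.1924, 0.0457]
ee_rot: [[0.978, -0.146, -0.146], [-0.206, -0.692, -0.692], [-0.0, 0.707, -0.707]]
contact_force: [-0.1, 0.1, -2.1]
width: 0.503
[ 0.59571434 -0.09036454  0.00310411]
```

View pics/c9.png

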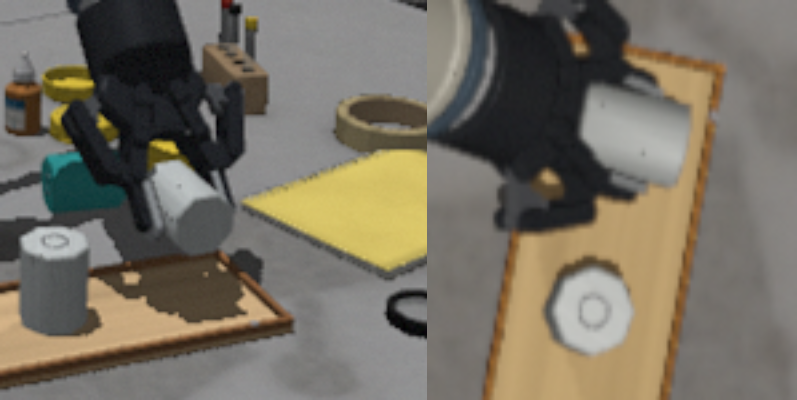

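```bash
python3 -m pendant '[[7,0,0,0,-0.5,-0.1,-1],[14,0,0,0,-1,-0.2,-1],[21,0,0,0,-1.5,-0.4,-1],[28,0,0,0,-1.9,-0.65,-1],[35,0,0,0,-2.3,-0.95,-1],[42,0,0,0,-2.7,-1.3,-1],[49,0,0,0,-3,-1.7,-1],[56,0,0,0,-3.3,-2.1,-1],[63,0,0,0,-3.5,-2.6,-1],[70,0,0,0,-3.65,-3,-1],[77,0,0,0,-3.75,-3.5,-1],[84,0,0,0,-3.8,-4,-1]]'; python3 -m pendant '[[0,0,0,0,0,0,-1],[0,0,0,0,0,0,-1]]';python3 - <<'E'
from h import *
o=manip.get_obs();R=np.array(o["ee_rot"]);print(o["q"],Ro.from_matrix(R.T@down(-12,45)).as_rotvec(degrees=True))
for n in("side","top"): cv2.imwrite(f"pics/{n}10.png",cam(n)["pixels"])
a=cv2.imread("pics/side10.png")[200:350,320:480];b=cv2.imread("pics/top10.png")[180:280,340:440]
cv2.imwrite("pics/c10.png",np.hstack([cv2.resize(a,(427,400)),cv2.resize(b,(370,400)[:2])]))
E
```

```text
time: 8.55
ee_pos: [0.6433, -0.1394, 0.0472]
ee_rot: [[0.978, -0.161, 0.131], [-0.207, -0.758, 0.619], [-0.0, -0.633, -0.775]]
contact_force: [0.4, -0.5, -3.6]
width: 0.507
time: 8.72
ee_pos: [0.6421, -0.1399, 0.0437]
ee_rot: [[0.978, -0.167, 0.126], [-0.209, -0.76, 0.615], [-0.006, -0.628, -0.778]]
contact_force: [1.2, 0.2, -2.5]
width: 0.502
[-34.15479888  24.80122738  72.69171299  35.82531218  97.89140765
 -21.83858325] [ 6.11241968  0.23906901 -0.28921131]
```

View pics/c10.png

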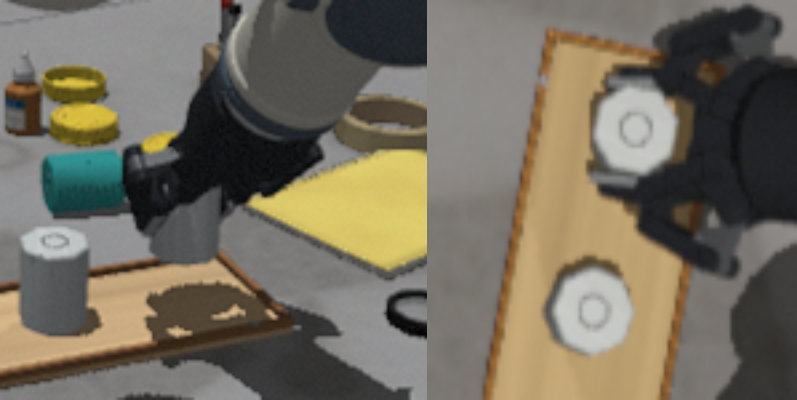

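```bash
python3 -m pendant '[[6.1,0.2,-0.3,0,-0.43,-0.05,-1],[6.1,0.2,-0.3,0,-0.43,-0.05,-1],[6.1,0.2,-0.3,0,-0.43,-0.05,-1]]';python3 - <<'E'
from h import *
t=cam("top")
o=manip.get_obs();R=np.array(o["ee_rot"]);print(Ro.from_matrix(R.T@down(-12,45)).as_rotvec(degrees=True))
c=o["ee_pos"]+R@np.array([.003,.0034,-.0413]);print("centre est",c)
cv2.imwrite("pics/c11.png",cv2.resize(t["pixels"][180:250,350:440],None,fx=8,fy=8,interpolation=cv2.INTER_CUBIC))
for z in(.066,c[2]+.03): print(z,ray(t,(396.5,212.3),z), proj(t,c+[0,0,.03]))
print("to lower",R.T@np.array([.636-c[0],-.166-c[1],.040-c[2]])*100)
E
```

```text
time: 9.07
ee_pos: [0.6441, -0.1352, 0.0496]
ee_rot: [[0.979, -0.142, 0.147], [-0.204, -0.694, 0.69], [0.004, -0.706, -0.709]]
contact_force: [-0.1, 0.2, -3.5]
width: 0.508
[ 0.13714241 -0.04871664  0.40047121]
centre est [ 0.64083214 -0.16654909  0.07727773]
0.066 [ 0.63870562 -0.17066403  0.066     ] [397.62240243 209.24440995]
0.10727772767464797 [ 0.63457926 -0.16415897  0.10727773] [397.62240243 209.24440995]
to lower [-0.50490751  2.65930141  2.60882822]
```

View pics/c11.png

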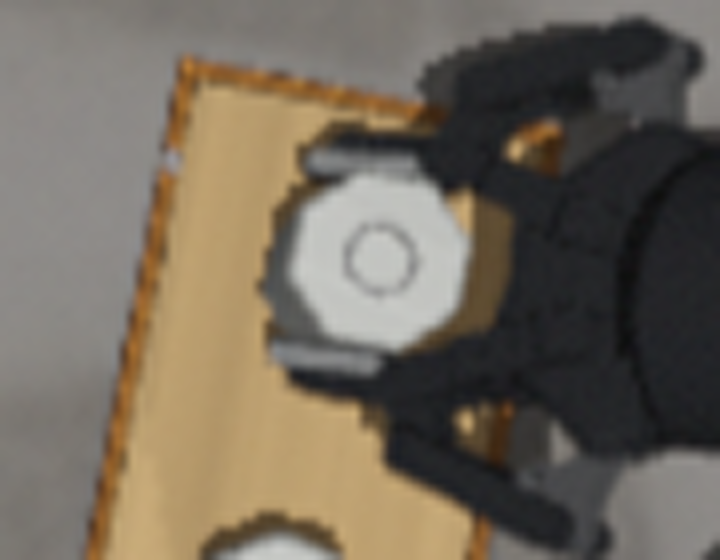

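```bash
python3 -m pendant '[[0,0,0.4,0,1,1,-1],[0,0,0.4,0,1.8,1.8,-1],[0,0,0.4,0,2.4,2.4,-1],[0,0,0.4,0,2.55,2.55,-1],[0,0,0.4,0,2.55,2.55,-1],[0,0,0.4,0,2.55,2.55,-1]]';python3 - <<'E'
from h import *
a=cam("side");o=manip.get_obs();R=np.array(o["ee_rot"]);print(Ro.from_matrix(R.T@down(-12,45)).as_rotvec(degrees=True))
print(o["ee_pos"],o["contact_force"])
cv2.imwrite("pics/c12.png",cv2.resize(a["pixels"][240:340,340:440],None,fx=6,fy=6,interpolation=cv2.INTER_CUBIC))
E
```

```text
time: 9.62
ee_pos: [0.6445, -0.1355, 0.0141]
ee_rot: [[0.978, -0.148, 0.149], [-0.209, -0.69, 0.692], [0.0, -0.708, -0.706]]
contact_force: [0.0, -0.9, -1.9]
width: 0.504
[-0.07497132 -0.11739703 -0.01966713]
[ 0.64473359 -0.135715    0.0146241 ] [-0.11332248  0.42345879 -2.2869242 ]
```

View pics/c12.png

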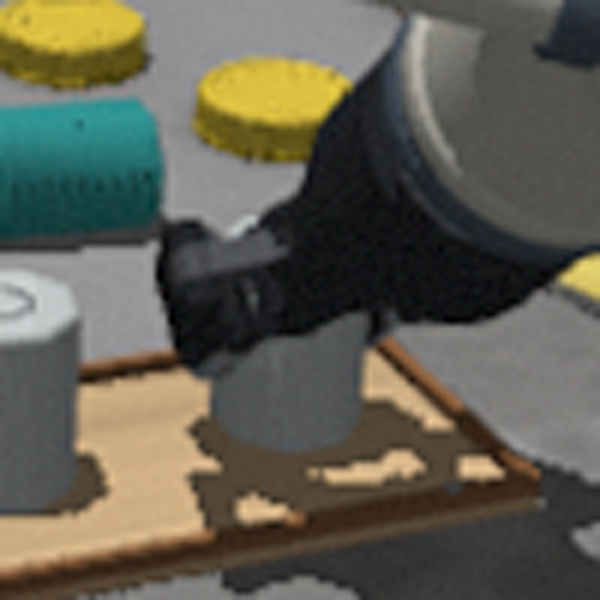

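```bash
python3 -m pendant '[[0,0,0,0,0.07,0.07,-1],[0,0,0,0,0.14,0.14,-1],[0,0,0,0,0.21,0.21,-1],[0,0,0,0,0.25,0.25,-1],[0,0,0,0,0.25,0.25,-1]]'; python3 -m pendant '[[0,0,0,0,0.04,0.04,-1],[0,0,0,0,0.07,0.07,-1],[0,0,0,0,0.07,0.07,-1]]'
```

```text
time: 10.08
ee_pos: [0.6445, -0.1357, 0.0107]
ee_rot: [[0.978, -0.148, 0.149], [-0.21, -0.691, 0.692], [0.001, -0.708, -0.706]]
contact_force: [0.7, 0.0, -3.0]
width: 0.508
time: 10.33
ee_pos: [0.6445, -0.1357, 0.0097]
ee_rot: [[0.978, -0.147, 0.149], [-0.21, -0.691, 0.692], [0.001, -0.708, -0.706]]
contact_force: [-0.1, -0.2, -3.0]
width: 0.507
```

```bash
python3 -m pendant '[[0,0,0,0,0.04,0.04,-1],[0,0,0,0,0.07,0.07,-1],[0,0,0,0,0.07,0.07,-1]]'
```

```text
time: 10.58
ee_pos: [0.6445, -0.1357, 0.0087]
ee_rot: [[0.978, -0.147, 0.149], [-0.21, -0.691, 0.692], [0.001, -0.708, -0.706]]
contact_force: [0.1, -0.6, -2.3]
width: 0.507
```

```bash
python3 -m pendant '[[0,0,0,0,0.04,0.04,-1],[0,0,0,0,0.07,0.07,-1],[0,0,0,0,0.07,0.07,-1]]'
```

```text
time: 10.83
ee_pos: [0.6446, -0.1357, 0.0085]
ee_rot: [[0.978, -0.147, 0.149], [-0.209, -0.69, 0.692], [0.001, -0.708, -0.706]]
contact_force: [-1.0, 0.6, 0.7]
width: 0.505
```

```bash
python3 -m pendant '[[0,0,0,0,0.04,0.04,-1],[0,0,0,0,0.07,0.07,-1],[0,0,0,0,0.07,0.07,-1]]'
```

```text
time: 11.08
ee_pos: [0.6446, -0.1356, 0.0085]
ee_rot: [[0.978, -0.146, 0.149], [-0.209, -0.69, 0.693], [0.002, -0.709, -0.706]]
contact_force: [-4.7, 0.6, 5.5]
width: 0.509
```

```bash
python3 -m pendant '[[0,0,0,0,-0.06,-0.06,-1],[0,0,0,0,-0.06,-0.06,-1],[0,0,0,0,-0.06,-0.06,0.1],[0,0,0,0,-0.06,-0.06,0.3],[0,0,0,0,-0.06,-0.06,0.5],[0,0,0,0,-0.06,-0.06,0.5],[0,0,0,0,-0.06,-0.06,0.5]]'
python3 - <<'E'
from h import *
a=cam("side")["pixels"][240:340,340:440];b=cam("top")["pixels"][180:280,350:450]
cv2.imwrite("pics/c13.png",np.hstack([cv2.resize(i,None,fx=4,fy=4,interpolation=cv2.INTER_CUBIC) for i in(a,b)]))
E
```

```text
time: 11.67
ee_pos: [0.6446, -0.1356, 0.0075]
ee_rot: [[0.978, -0.147, 0.149], [-0.21, -0.691, 0.692], [0.001, -0.708, -0.706]]
contact_force: [0.8, 0.5, -0.3]
width: 0.747
```

View pics/c13.png

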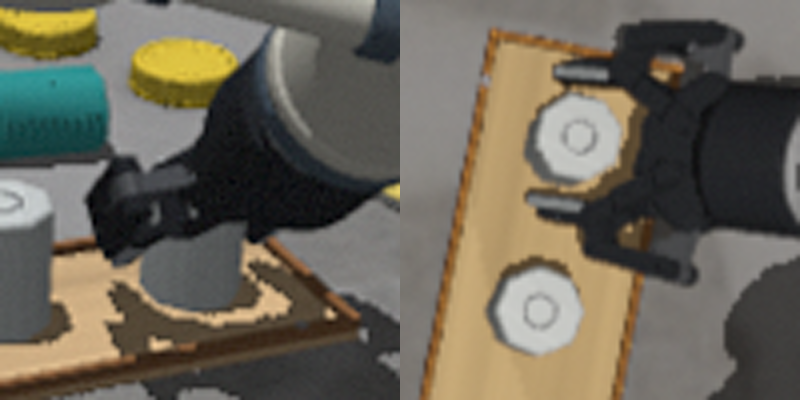

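```bash
python3 -m pendant '[[0,0,0,0,0,-2,0.5],[0,0,0,0,0,-5,0.5],[0,0,0,0,0,-8,0.5],[0,0,0,0,0,-12,0.5],[0,0,0,0,0,-12,0.5],[0,0,0,0,0,-12,0.5]]'
python3 - <<'E'
from h import *
a=cam("side")["pixels"][200:360,240:440];b=cam("top")["pixels"][180:340,340:440]
cv2.imwrite("pics/c14.png",np.hstack([cv2.resize(i,None,fx=2.6,fy=2.6,interpolation=cv2.INTER_CUBIC) for i in(a,b)]))
E
```

```text
time: 12.27
ee_pos: [0.6274, -0.221, 0.0947]
ee_rot: [[0.977, -0.146, 0.153], [-0.212, -0.693, 0.69], [0.005, -0.706, -0.708]]
contact_force: [0.4, 0.7, -0.2]
width: 0.75
```

View pics/c14.png

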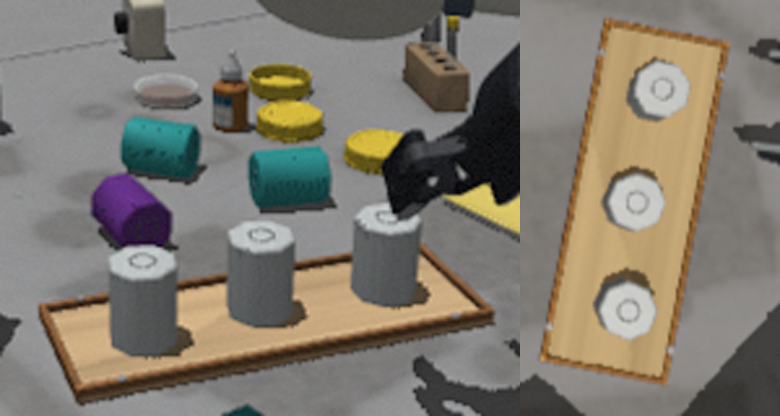

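Run:
```python
from h import *
delta([.6,-.12,.24],down(-5,0))
delta([.483,.284,.22],down(7,0))
```

```text
now [ 0.6265 -0.2183  0.0915] F [ 0.4   0.16 -0.96] w 0.753 t 12.3667
turn [-45.05  -2.78  -6.74] shift cm [ -4.66 -16.91  -4.06]
now [ 0.6265 -0.2183  0.0915] F [ 0.4   0.16 -0.96] w 0.753 t 12.3667
turn [-44.68  -7.51 -18.11] shift cm [-24.57 -41.64  23.6 ]
```

```bash
python3 -m pendant '[[0,0,0,0,0,-4,0.2],[0,0,0,0,0,-8,0.2],[-7,0,0,-1,-4,-10,0.2],[-14,0,-1,-2,-8,-10,0.2],[-21,-1,-2,-3,-11,-9,0.2],[-28,-2,-3,-3.5,-14,-8,0.2],[-35,-2,-5,-4,-16,-6,0.2],[-42,-2.5,-6,-4.5,-17,-4,0.2],[-45,-2.8,-6.7,-4.7,-17,-4,0.2],[-45,-2.8,-6.7,-4.7,-17,-4,0.2],[-45,-2.8,-6.7,-4.7,-17,-4,0.2]]'
python3 - <<'E'
from h import *
delta([.483,.284,.22],down(7,0))
a=cam("side")["pixels"];b=cam("top")["pixels"]
cv2.imwrite("pics/side15.png",a);cv2.imwrite("pics/top15.png",b)
E
```

```text
time: 13.28
ee_pos: [0.5996, -0.1166, 0.2395]
ee_rot: [[0.997, -0.084, -0.002], [-0.084, -0.997, 0.002], [-0.002, -0.002, -1.0]]
contact_force: [-0.1, 0.0, -0.2]
width: 0.598
now [ 0.5996 -0.1166  0.2395] F [-0.05  0.03 -0.2 ] w 0.598 t 13.2833
turn [ -0.1    0.09 -11.79] shift cm [-14.96 -38.94   2.04]
```

View pics/side15.png

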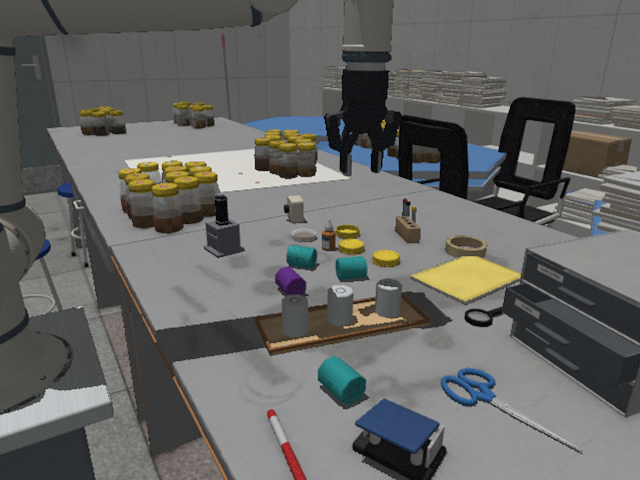

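The side view shows all three bars upright at (295,315), (340,305) and (388,297). The probe is in its holder at (222,225).

```bash
python3 -m pendant '[[0,0,-12,-15,-39,2,0.2],[0,0,-12,-15,-39,2,0.2],[0,0,-12,-15,-39,2,0.2],[0,0,-12,-15,-39,2,0.2],[0,0,-12,-15,-39,2,0.2],[0,0,-12,-15,-39,2,0.2],[0,0,-12,-15,-39,2,0.2],[0,0,-12,-15,-39,2,0.2],[0,0,-12,-15,-39,2,0.2],[0,0,-12,-15,-39,2,0.2],[0,0,-12,-15,-39,2,0.2],[0,0,-12,-15,-39,2,0.2]]'
python3 -m pendant '[[0,0,0,0,0,0,0.2],[0,0,0,0,0,0,0.2]]'
python3 - <<'E'
from h import *
delta([.483,.284,.16],down(7,0))
a=cam("side")["pixels"];b=cam("top")["pixels"]
cv2.imwrite("pics/c16.png",np.hstack([cv2.resize(a[130:280,150:300],(400,400),interpolation=cv2.INTER_CUBIC),cv2.resize(b[230:330,130:230],(400,400),interpolation=cv2.INTER_CUBIC)]))
E
```

```text
time: 14.38
ee_pos: [0.4845, 0.2828, 0.2197]
ee_rot: [[0.992, 0.122, -0.002], [0.122, -0.992, -0.0], [-0.002, -0.0, -1.0]]
contact_force: [0.7, -0.9, -0.3]
width: 0.599
time: 14.55
ee_pos: [0.4857, 0.2804, 0.2207]
ee_rot: [[0.993, 0.118, 0.0], [0.118, -0.993, -0.0], [0.0, 0.0, -1.0]]
contact_force: [0.0, -0.2, 0.1]
width: 0.598
now [0.4857 0.2804 0.2207] F [ 0.05 -0.24  0.07] w 0.598 t 14.55
turn [ 0.02 -0.   -0.21] shift cm [-0.22 -0.39  6.07]
```

View pics/c16.png

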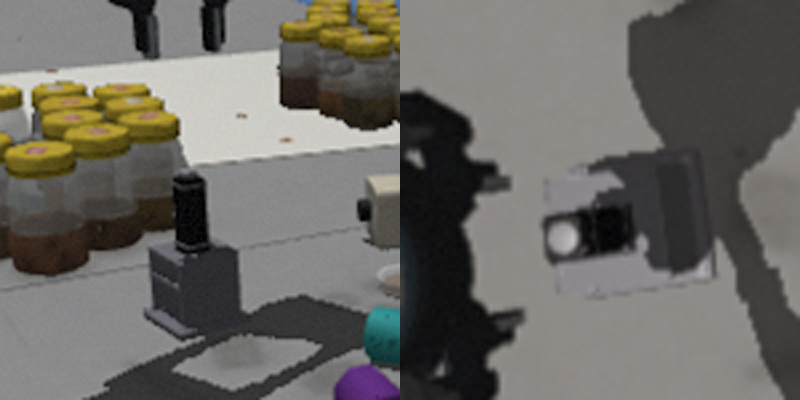

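Run:
```python
from h import *
t=cam("top");s=cam("side")
o=manip.get_obs();R=np.array(o["ee_rot"])
M=[]
for a,b in(((160.2,308.5),(205,151.4)),((157.2,275.6),(229.5,148.6))):
    X=two(t,a,s,b);M.append(X);print(X.round(4),(R.T@(X-o["ee_pos"])).round(4),proj(t,X),proj(s,X))
print("mid",np.mean(M,0))
for z in(.144,): print(ray(t,(130+166/4,230+236/4),z))
# button centre by mask
g=t["pixels"][278:300,160:182];b=(g.min(2)>120).astype(np.uint8)
n,l,st,ce=cv2.connectedComponentsWithStats(b);
for i in range(1,n): print(st[i],ce[i]+[160,278],ray(t,ce[i]+[160,278],.144))
# side button
g=s["pixels"][185:205,212:232];print(g.mean(2).astype(int))
```

```text
[0.454  0.2703 0.2465] [-0.0324  0.007  -0.0253] [159.71310282 309.81033572] [206.02105715 151.5432947 ]
[0.5122 0.2756 0.2468] [ 0.0262  0.0087 -0.0255] [157.00979621 276.06005018] [229.85570236 148.63800601]
mid [0.48309905 0.27293341 0.24663561]
[0.48373763 0.28259877 0.144     ]
[  0   0  22  22 251] [167.41035857 289.14741036] [0.48350224 0.29058191 0.144     ]
[ 7  8  7  7 41] [170.24390244 289.        ] [0.48375322 0.2850517  0.144     ]
[[ 91  92  99 102 102  96 144 207 204 204 203 204 203 203 204 203 201 201
  203 202]
 [ 84  87  96 101 100  97 145 207 202 202 202 203 202 203 202 202 203 203
  204 202]
 [ 81  81  87 100 102  95 148 210 205 204 205 205 203 202 203 204 201 204
  200 202]
 [ 81  80  86  98  99  96 117 174 208 203 204 203 203 201 204 204 202 203
  203 204]
 [ 82  78  84  96  97  98  88 144 212 203 204 203 204 203 203 205 203 205
  205 206]
 [ 77  75  80  92  96  95  92 115 176 208 207 206 208 208 208 209 208 207
  201 194]
 [ 72  73  77  92  97  94  95  95 145 206 189 172 161 148 147 147 152 156
  154 155]
 [ 71  73  79  89  97  93  91  87 113 157 152 141 132 12
[... 349 characters left out ...]
 138 138
  137 136]
 [ 62  68  63   4  13  15  21  17  18  18  15   4   0  11  62 118 140 138
  138 134]
 [ 57  68  75  56  29  10  10   5   7   4   0   9  20  26  40  98 142 137
  137 137]
 [ 57  64  64  45  52  55  24  27  26  34  44  46  38  33  35  95 142 138
  138 139]
 [ 57  61  48  13  37  51  45  47  35  35  33  37  29  17  37 100 142 137
  137 137]
 [ 58  63  55   8  11  17  30  33  20  18   3   7  12   3  29  96 141 138
  137 137]
 [ 69  71  62   5   7  10   0   9   9   5   2  11   4   7  17  92 141 136
  135 133]
 [ 60  51  47   9   9  12   3   7   5   1  14   5  11   0  18  91 140 138
  137 137]
 [ 37  35  29   9   6  14  15   9   3   8   5   3   5   0  19  90 142 138
  137 135]]
```

```bash
python3 -m pendant '[[0,0,0,0.1,-0.4,3,0.2],[0,0,0,0.1,-0.4,5,0.2],[0,0,0,0.1,-0.4,7,0.2],[0,0,0,0.1,-0.4,7,0.2],[0,0,0,0.1,-0.4,7,0.2]]'
python3 - <<'E'
from h import *
a=cam("side")["pixels"];b=cam("top")["pixels"]
cv2.imwrite("pics/c17.png",np.hstack([cv2.resize(a[160:260,170:270],(400,400),interpolation=cv2.INTER_CUBIC),cv2.resize(b[250:330,140:220],(400,400),interpolation=cv2.INTER_CUBIC)]))
E
```

```text
time: 15.17
ee_pos: [0.4847, 0.2858, 0.1502]
ee_rot: [[0.993, 0.121, -0.002], [0.121, -0.993, -0.001], [-0.002, 0.001, -1.0]]
contact_force: [0.2, -0.0, -0.1]
width: 0.597
```

View pics/c17.png

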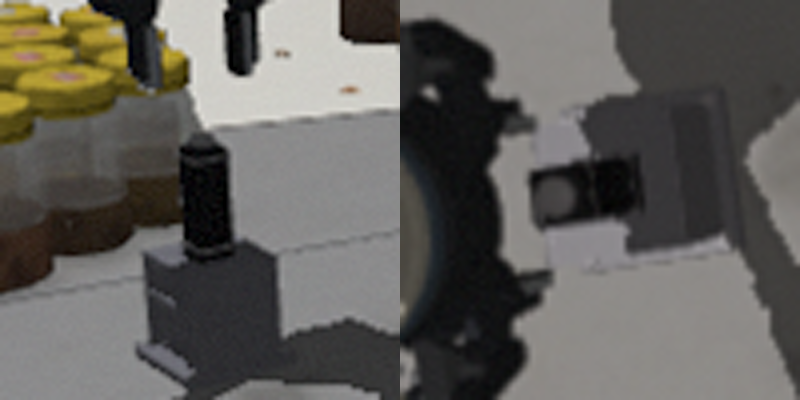

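```bash
python3 -m pendant '[[0,0,0,0,0,2,0.2],[0,0,0,0,0,4,0.2],[0,0,0,0,0,5.5,0.2],[0,0,0,0,0,5.5,0.2],[0,0,0,0,0,5.5,0.2]]'
python3 - <<'E'
from h import *
a=cam("side")["pixels"];b=cam("top")["pixels"]
cv2.imwrite("pics/c18.png",np.hstack([cv2.resize(a[160:260,170:270],(400,400),interpolation=cv2.INTER_CUBIC),cv2.resize(b[250:330,140:220],(400,400),interpolation=cv2.INTER_CUBIC)]))
E
```

```text
time: 15.68
ee_pos: [0.4854, 0.2866, 0.0971]
ee_rot: [[0.993, 0.121, 0.001], [0.121, -0.993, 0.001], [0.001, -0.0, -1.0]]
contact_force: [0.4, -0.0, 0.1]
width: 0.601
```

View pics/c18.png

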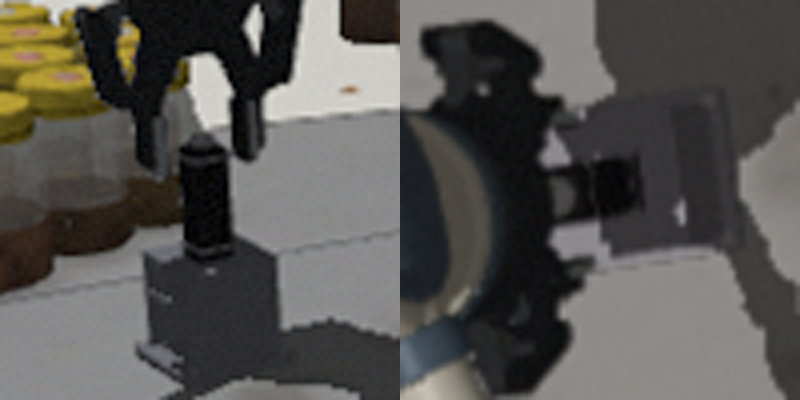

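```bash
python3 -m pendant '[[0,0,0,0.15,0,1,0.2],[0,0,0,0.15,0,2,0.2],[0,0,0,0.15,0,3.2,0.2],[0,0,0,0.15,0,3.2,0.2],[0,0,0,0.15,0,3.2,0.2]]'
python3 - <<'E'
from h import *
a=cam("side")["pixels"];b=cam("top")["pixels"]
cv2.imwrite("pics/c19.png",np.hstack([cv2.resize(a[160:260,170:270],(400,400),interpolation=cv2.INTER_CUBIC),cv2.resize(b[250:330,140:220],(400,400),interpolation=cv2.INTER_CUBIC)]))
E
```

```text
time: 16.2
ee_pos: [0.4857, 0.2863, 0.0622]
ee_rot: [[0.993, 0.121, -0.002], [0.121, -0.993, -0.001], [-0.002, 0.001, -1.0]]
contact_force: [0.4, -1.1, 0.1]
width: 0.597
```

View pics/c19.png

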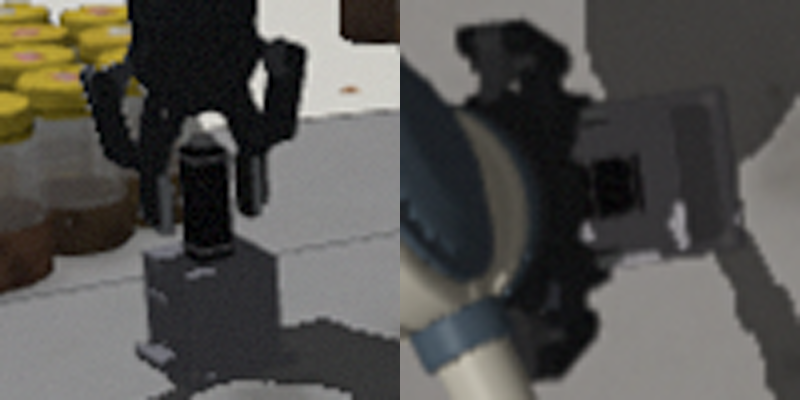

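```bash
python3 -m pendant '[[0,0,0,0,0,0,0],[0,0,0,0,0,0,-0.2],[0,0,0,0,0,0,-0.35],[0,0,0,0,0,0,-1],[0,0,0,0,0,0,-1],[0,0,0,0,0,0,-1],[0,0,0,0,0,0,-1],[0,0,0,0,0,0,-1]]'
python3 - <<'E'
from h import *
o=manip.get_obs();print(o["wrist_torque"],Ro.from_matrix(np.array(o["ee_rot"])).as_matrix()[:,2])
a=cam("side")["pixels"];cv2.imwrite("pics/c20.png",cv2.resize(a[160:260,170:270],(500,500),interpolation=cv2.INTER_CUBIC))
E
```

```text
time: 16.97
ee_pos: [0.4868, 0.2869, 0.0645]
ee_rot: [[0.993, 0.122, 0.001], [0.122, -0.993, 0.001], [0.001, -0.0, -1.0]]
contact_force: [-0.9, -0.7, 2.7]
width: 0.273
[-0.00193005  0.23837521  0.03223084] [ 1.11271731e-03  5.48893522e-04 -9.99999230e-01]
```

View pics/c20.png

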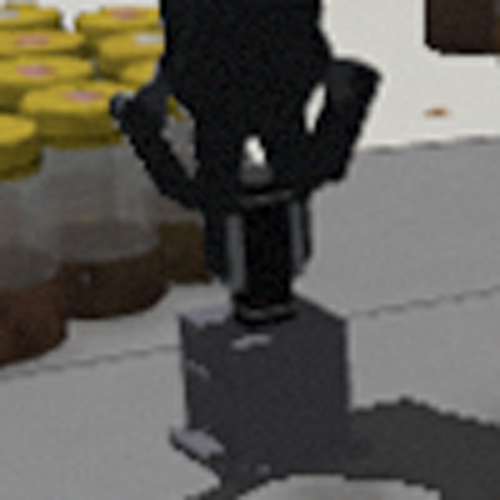

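```bash
python3 -m pendant '[[0,0,0,0,0,0,-1]]'; python3 -m pendant '[[0,0,0,0,0,-1,-1],[0,0,0,0,0,-2.5,-1],[0,0,0,0,0,-4,-1],[0,0,0,0,0,-5.5,-1],[0,0,0,0,0,-7,-1],[0,0,0,0,0,-9,-1],[0,0,0,0,0,-11,-1],[0,0,0,0,0,-11,-1],[0,0,0,0,0,-11,-1]]'
python3 - <<'E'
from h import *
delta([.636,-.166,.19],down(-5))
a=cam("side")["pixels"];cv2.imwrite("pics/c21.png",cv2.resize(a[110:260,150:300],(500,500),interpolation=cv2.INTER_CUBIC))
E
```

```text
time: 17.1
ee_pos: [0.4868, 0.2869, 0.0645]
ee_rot: [[0.993, 0.121, 0.001], [0.121, -0.993, 0.001], [0.001, -0.0, -1.0]]
contact_force: [-1.4, -0.7, 4.2]
width: 0.272
time: 17.85
ee_pos: [0.4871, 0.287, 0.1749]
ee_rot: [[0.993, 0.121, 0.003], [0.121, -0.993, 0.001], [0.003, -0.001, -1.0]]
contact_force: [0.2, 0.4, -1.6]
width: 0.277
now [0.4871 0.287  0.1749] F [ 0.16  0.36 -1.58] w 0.277 t 17.85
turn [-0.06 -0.15 11.98] shift cm [ 9.28 46.77 -1.52]
```

View pics/c21.png

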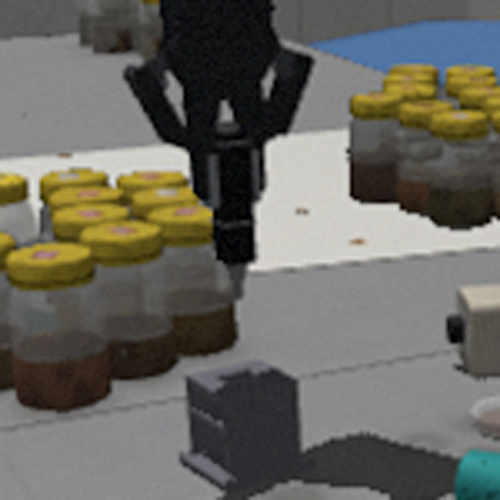

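Run:
```python
from h import *
t=cam("top");s=cam("side")
def ring(d,x,y,n=9):
    g=cv2.cvtColor(d["pixels"],cv2.COLOR_BGR2GRAY).astype(np.float32)[y-n:y+n+1,x-n:x+n+1]
    bl=cv2.morphologyEx(cv2.GaussianBlur(g,(0,0),.6),cv2.MORPH_BLACKHAT,np.ones((5,5)))
    return g,bl
for d,n,x,y in((t,"top",394,214),(s,"side",388,286)):
    c=d["pixels"][y-16:y+17,x-16:x+17];cv2.imwrite(f"pics/r_{n}.png",cv2.resize(c,None,fx=12,fy=12,interpolation=cv2.INTER_CUBIC))
a=[cv2.imread(f"pics/r_{n}.png") for n in("top","side")];cv2.imwrite("pics/c22.png",np.hstack(a))
```

```text
(no output)
```

View pics/c22.png

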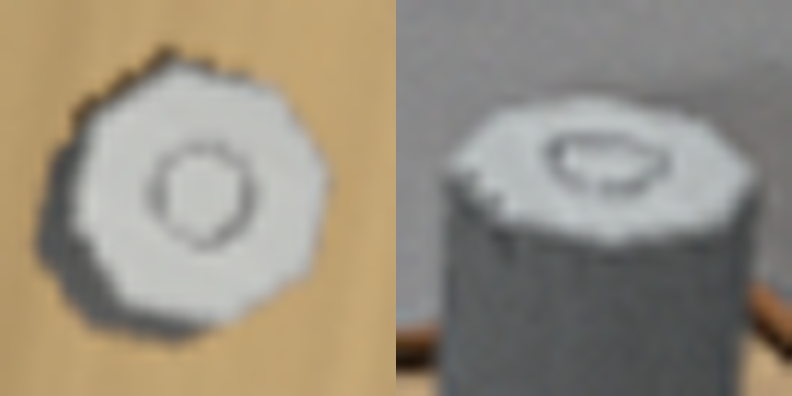

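Run:
```python
from h import *
t=cam("top");s=cam("side")
for d,p,th in((t,(394,214),170),(s,(388,283),150)):
    g=cv2.cvtColor(d["pixels"],cv2.COLOR_BGR2HSV);x,y=p
    m=np.zeros(g.shape[:2],np.uint8);m[y-16:y+17,x-18:x+19]=((g[...,2]>th)&(g[...,1]<40))[y-16:y+17,x-18:x+19]
    c=max(cv2.findContours(m,cv2.RETR_EXTERNAL,cv2.CHAIN_APPROX_NONE)[0],key=cv2.contourArea)
    M=cv2.moments(c);print(M['m00'],(M['m10']/M['m00'],M['m01']/M['m00']),cv2.boundingRect(c),ray(d,(M['m10']/M['m00'],M['m01']/M['m00']),.066))
print(ray(t,(394.4,213.7),.066),ray(s,(389,283.1),.066),two(t,(394.4,213.7),s,(389,283.1)))
```

```text
292.0 (394.5085616438356, 213.90981735159818) (385, 204, 20, 21) [ 0.6352934  -0.16637236  0.066     ]
182.0 (388.70695970695965, 283.3992673992674) (376, 278, 25, 12) [ 0.6348851  -0.16883051  0.066     ]
[ 0.6357435  -0.16614824  0.066     ] [ 0.63611938 -0.16813658  0.066     ] [ 0.63643357 -0.16670794  0.06520715]
```

```bash
python3 -m pendant '[[0,0,0,0.5,2.5,0,-1],[0,0,0,1.2,6,0,-1],[0,0,0,2,9.5,0,-1],[0,0,0,2.7,13,0,-1],[0,0,0,3.4,16.5,0,-1],[0,0,0,4.1,20,0,-1],[0,0,0,4.8,23.5,0,-1],[0,0,0,5.6,27,0,-1],[0,0,0,6.3,30.5,0,-1],[0,0,0,7,34,0,-1],[0,0,0,7.7,37.5,0,-1],[0,0,0,8.5,41,0,-1]]'
python3 -m pendant '[[0,0,0,0.5,2.5,0,-1],[0,0,0,0.9,4.5,0,-1],[0,0,0,1.1,5.7,0,-1],[0,0,0,1.1,5.7,0,-1],[0,0,0,1.1,5.7,0,-1]]'
python3 - <<'E'
from h import *
delta([.639,-.1645,.1749],down(7))
E
```

```text
time: 19.1
ee_pos: [0.6206, -0.1116, 0.1729]
ee_rot: [[0.993, 0.121, -0.001], [0.121, -0.993, 0.001], [-0.001, -0.001, -1.0]]
contact_force: [0.1, -0.1, -1.3]
width: 0.276
time: 19.52
ee_pos: [0.6383, -0.1649, 0.1731]
ee_rot: [[0.993, 0.121, -0.001], [0.121, -0.993, 0.001], [-0.001, -0.001, -1.0]]
contact_force: [0.7, 0.0, -0.8]
width: 0.271
now [ 0.6383 -0.1649  0.1731] F [ 0.68  0.04 -0.82] w 0.271 t 19.5167
turn [-0.08  0.05 -0.05] shift cm [ 0.07 -0.03 -0.18]
```

```bash
python3 -m pendant '[[0,0,0,0.1,0,1.5,-1],[0,0,0,0.1,0,3,-1],[0,0,0,0.1,0,4,-1],[0,0,0,0.1,0,4.7,-1],[0,0,0,0.1,0,4.7,-1],[0,0,0,0.1,0,4.7,-1]]'
python3 - <<'E'
from h import *
a=cam("side")["pixels"];b=cam("top")["pixels"];cv2.imwrite("pics/side23.png",a)
cv2.imwrite("pics/c23.png",np.hstack([cv2.resize(a[220:320,345:445],(500,500),interpolation=cv2.INTER_CUBIC),cv2.resize(b[180:240,365:425],(300,500)[:1]*2,interpolation=cv2.INTER_CUBIC).repeat(1,0) if 0 else cv2.resize(a[265:295,375:405],(300,500)[:1]+(500,),interpolation=cv2.INTER_CUBIC)]))
cv2.imwrite("pics/c23b.png",cv2.resize(b[170:250,340:440],None,fx=6,fy=6,interpolation=cv2.INTER_CUBIC))
E
```

```text
time: 20.02
ee_pos: [0.6394, -0.1642, 0.127]
ee_rot: [[0.992, 0.122, 0.0], [0.122, -0.992, 0.0], [0.0, -0.0, -1.0]]
contact_force: [-0.1, -0.5, -1.1]
width: 0.272
```

View pics/c23.png

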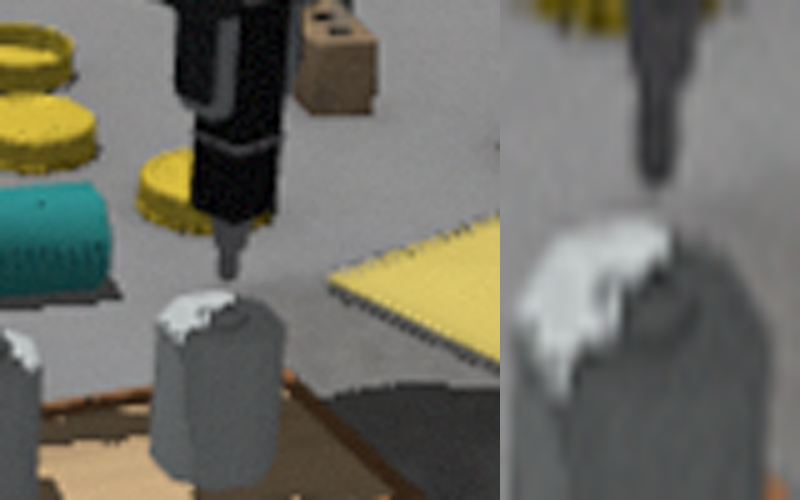

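View pics/c23b.png

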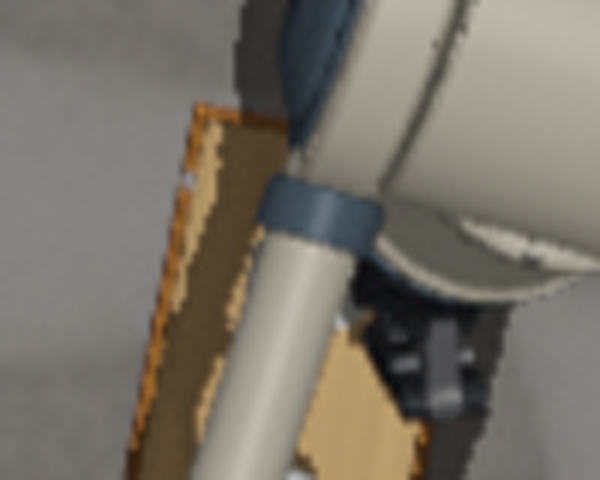

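Run:
```python
from h import *
s=cam("side");a=s["pixels"]
for z in(.076,.0785,.081,.0835): print(z,proj(s,[.6357,-.1665,z]).round(2),ray(s,(390.05,275.8),z).round(4))
for dx in(.002,):
  print(proj(s,[.6357+dx,-.1665,.066])-proj(s,[.6357,-.1665,.066]),proj(s,[.6357,-.1665+dx,.066])-proj(s,[.6357,-.1665,.066]))
g=cv2.createCLAHE(4,(2,2)).apply(cv2.cvtColor(a[262:302,370:410],cv2.COLOR_BGR2GRAY))
cv2.imwrite("pics/c24.png",cv2.resize(g,None,fx=15,fy=15,interpolation=cv2.INTER_CUBIC))
```

```text
0.076 [388.61 277.89] [ 0.6435 -0.1609  0.076 ]
0.0785 [388.7  276.65] [ 0.6401 -0.1649  0.0785]
0.081 [388.79 275.42] [ 0.6367 -0.1689  0.081 ]
0.0835 [388.87 274.18] [ 0.6333 -0.1729  0.0835]
[ 0.85916505 -0.24284525] [-0.68340974 -0.42610683]
```

View pics/c24.png

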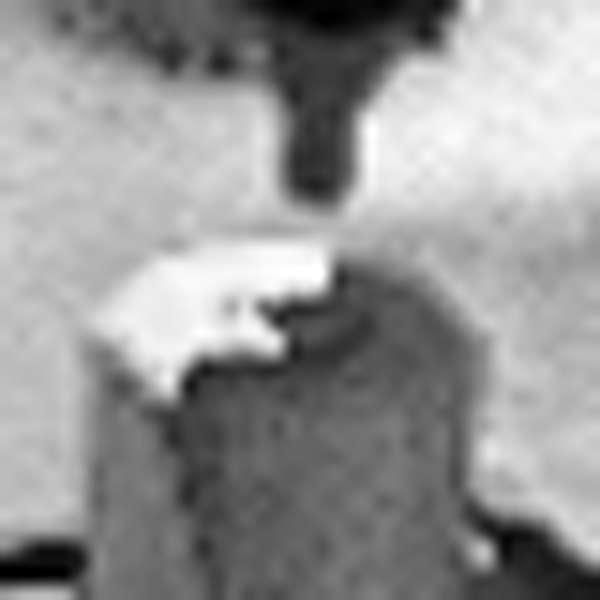

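The top view is blocked by the forearm here. To pin down where the tip is relative to the tool, I'll go back to the +y side, where both cameras can see it.

```bash
python3 -m pendant '[[0,0,0,0,0,-2,-1],[0,0,0,0,0,-4,-1],[0,0,0,0,-1,-6,-1],[0,0,0,-0.5,-4,-6,-1],[0,0,0,-1.2,-8,-6,-1],[0,0,0,-2,-12,-6,-1],[0,0,0,-2.7,-16,-6,-1],[0,0,0,-3.4,-20,-6,-1],[0,0,0,-4.1,-24,-6,-1],[0,0,0,-4.8,-28,-6,-1],[0,0,0,-5.6,-32,-6,-1],[0,0,0,-6.3,-36,-6,-1]]'
python3 -m pendant '[[0,0,0,-0.6,-4,0,-1],[0,0,0,-1.2,-8,0,-1],[0,0,0,-1.8,-11,0,-1],[0,0,0,-1.8,-11.5,0,-1],[0,0,0,-1.8,-11.5,0,-1],[0,0,0,-1.8,-11.5,0,-1],[0,0,0,-1.8,-11.5,0,-1]]'
python3 - <<'E'
from h import *
o=manip.get_obs();print(o["ee_pos"],np.array(o["ee_rot"])[:,2])
S=cam("side");T=cam("top");a=S["pixels"];b=T["pixels"]
e=np.array(o["ee_pos"]);p=proj(S,e+[-.003,-.002,-.0465]);q=proj(T,e+[-.003,-.002,-.0465]);print("pred tip side",p,"top",q)
p=p.astype(int);q=q.astype(int);print(p,q)
cv2.imwrite("pics/c25.png",np.hstack([cv2.resize(a[p[1]-20:p[1]+20,p[0]-20:p[0]+20],(400,400),interpolation=cv2.INTER_CUBIC),cv2.resize(b[q[1]-20:q[1]+20,q[0]-20:q[0]+20],(400,400),interpolation=cv2.INTER_CUBIC)]))
E
```

```text
time: 21.17
ee_pos: [0.5326, 0.1864, 0.1885]
ee_rot: [[0.993, 0.121, 0.003], [0.121, -0.993, 0.001], [0.003, -0.001, -1.0]]
contact_force: [-0.0, -0.1, -1.4]
width: 0.275
time: 21.75
ee_pos: [0.5021, 0.2954, 0.1876]
ee_rot: [[0.993, 0.12, 0.001], [0.12, -0.993, -0.0], [0.001, 0.0, -1.0]]
contact_force: [-0.9, 0.2, -2.3]
width: 0.272
[0.50214219 0.29544804 0.18755026] [ 1.48285289e-03 -3.06665202e-05 -9.99998900e-01]
pred tip side [224.3533107  192.01268471] top [166.53094125 281.04034212]
[224 192] [166 281]
```

View pics/c25.png

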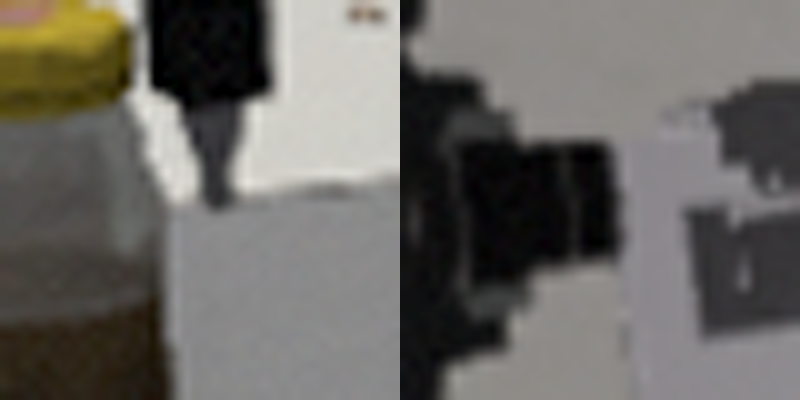

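Run:
```python
from h import *
o=manip.get_obs();e=np.array(o["ee_pos"]);R=np.array(o["ee_rot"])
S=cam("side");T=cam("top")
for z in (.165,.169,.172):
  X=ray(T,(166.7,280.7),z)-.012*R[:,1]; print(z,X,"tool off",R.T@(X-e))
# side: tip end pixel
p=(224-20+21.6-.5,192-20+20.6-.5);print(p)
for z in(.1385,.141,.1435): 
  X=ray(S,p,z);print(z,X,R.T@(X-e))
X=ray(T,(166.7,280.7),.169)-.012*R[:,1];X[2]=.141;print("pred side",proj(S,X))
g=T["pixels"][262:300,150:176].mean(2).astype(int);
for r in range(0,38,2):print(262+r,g[r])
```

```text
0.165 [0.49934524 0.2972285  0.16499911] tool off [-0.00257965 -0.00233244  0.02231991]
0.169 [0.49950787 0.29592409 0.16899911] tool off [-0.00256976 -0.00101765  0.01832002]
0.172 [0.49962985 0.29494579 0.17199911] tool off [-2.56233989e-03 -3.15611601e-05  1.53201007e-02]
(225.1, 192.1)
0.1385 [0.5034835  0.30030912 0.1385    ] [ 0.00186934 -0.00489897  0.04882345]
0.141 [0.50048648 0.29205798 0.141     ] [-0.00208869  0.00293555  0.04631993]
0.1435 [0.49748947 0.28380684 0.1435    ] [-0.00604673  0.01077008  0.04381642]
pred side [224.12571956 191.76022577]
262 [140 139 139 139 139 139 138 139 139 139 140 140 138 139 139 139 140 140
 138 138 139 139 139 139 139 140]
264 [137 138 138 138 138 139 140 140 140 140 139 139 140 139 139 139 140 140
 139 139 139 139 139 139 139 139]
266 [137 136 136 136 137 136 137 138 140 138 140 139 138 137 137 139 140 139
 139 140 140 140 139 139 139 139]
268 [ 75  76  80 103 127 138 138 138 139 140 140 140 140 138 138 138 139 137
 136 136 137 138 140 138 139 139]
270 [ 15  15  15  34  91 139 140 139 140 140 140 140 139 140 140 140 139 139
 138 138 13
[... 876 characters left out ...]

 120 140 138 139 138 138 125  71]
288 [ 16  31  50  16   9  11  14  15  39  78  98 107 117 129 140 141 139 131
 135 139 138 139 138 140 134  81]
290 [ 20  31  45  47  55  59  59  61  69 111 139 140 139 140 140 139 140 138
 133 140 138 139 138 140 137 110]
292 [ 12  14  27  52  54  51  64 114 121 137 140 139 138 140 139 139 138 141
 144 139 138 138 139 140 138 117]
294 [ 16  17  15  18  19  21  64 133 140 140 139 139 139 139 138 139 138 135
 121 136 142 139 139 139 140 127]
296 [ 19  30  45  72  89  96 111 137 139 138 139 138 138 138 138 139 140 135
 124 139 141 139 139 139 139 140]
298 [ 81 138 140 140 141 138 139 139 139 138 139 138 138 139 139 139 137 137
 137 136 147 139 138 139 140 140]
```

```bash
python3 -m pendant '[[0,0,0,0.6,4,0,-1],[0,0,0,1.3,8,0,-1],[0,0,0,2,12,0,-1],[0,0,0,2.7,16,0,-1],[0,0,0,3.3,20,0,-1],[0,0,0,4,24,0,-1],[0,0,0,4.7,28,0,-1],[0,0,0,5.3,32,0,-1],[0,0,0,6,36,0,-1],[0,0,0,6.6,40,0,-1],[0,0,0,7.2,43.5,0.5,-1],[0,0,0,7.7,46,1,-1]]'
python3 -m pendant '[[0,0,0,0.1,0.8,0.5,-1],[0,0,0,0.1,1.2,1,-1],[0,0,0,0.1,1.2,1,-1],[0,0,0,0.1,1.2,1,-1]]'
python3 - <<'E'
from h import *
delta([.637,-.1655,.1205],down(7))
E
```

```text
time: 22.95
ee_pos: [0.6338, -0.1551, 0.1771]
ee_rot: [[0.993, 0.118, 0.001], [0.118, -0.993, -0.001], [0.001, 0.001, -1.0]]
contact_force: [-0.2, 0.4, -1.3]
width: 0.271
time: 23.28
ee_pos: [0.6359, -0.1615, 0.1667]
ee_rot: [[0.993, 0.122, -0.0], [0.122, -0.993, 0.001], [-0.0, -0.001, -1.0]]
contact_force: [0.8, 0.8, -2.1]
width: 0.269
now [ 0.6359 -0.1615  0.1667] F [ 0.77  0.76 -2.09] w 0.269 t 23.2833
turn [-0.07  0.01  0.01] shift cm [0.06 0.42 4.62]
```

```bash
python3 -m pendant '[[0,0,0,0,0.4,1.5,-1],[0,0,0,0.1,0.4,3,-1],[0,0,0,0.1,0.4,4,-1],[0,0,0,0.1,0.4,4.6,-1],[0,0,0,0.1,0.4,4.6,-1],[0,0,0,0.1,0.4,4.6,-1]]'
python3 - <<'E'
from h import *
o=manip.get_obs();print(o["ee_pos"],o["contact_force"])
a=cam("side")["pixels"]
g=cv2.createCLAHE(4,(2,2)).apply(cv2.cvtColor(a[262:302,370:410],cv2.COLOR_BGR2GRAY))
cv2.imwrite("pics/c26.png",np.hstack([cv2.resize(g,(400,400),interpolation=cv2.INTER_CUBIC),cv2.resize(cv2.cvtColor(a[222:322,340:440],cv2.COLOR_BGR2GRAY),(400,400),interpolation=cv2.INTER_CUBIC)]))
E
```

```text
time: 23.78
ee_pos: [0.6377, -0.1655, 0.1214]
ee_rot: [[0.992, 0.122, 0.001], [0.122, -0.992, 0.0], [0.001, -0.0, -1.0]]
contact_force: [0.0, 0.5, -1.5]
width: 0.273
[ 0.63774013 -0.16548898  0.121406  ] [ 0.0293421   0.48990358 -1.52578826]
```

View pics/c26.png

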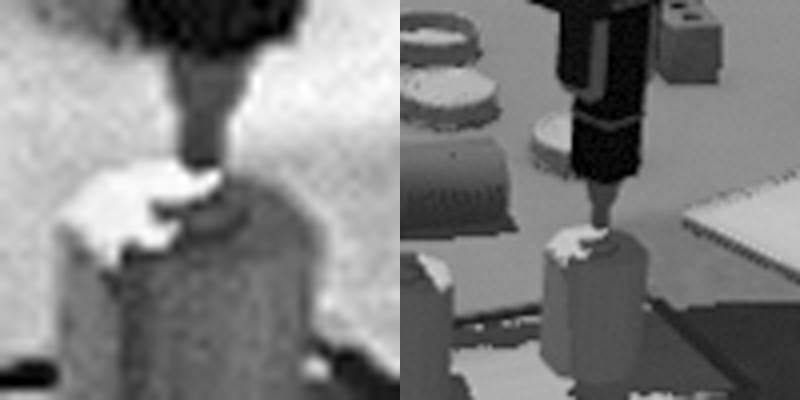

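```bash
python3 -m pendant '[[0,0,0,-0.05,0,0.2,-1],[0,0,0,-0.05,0,0.4,-1],[0,0,0,-0.05,0,0.6,-1],[0,0,0,-0.05,0,0.6,-1],[0,0,0,-0.05,0,0.6,-1]]'
python3 - <<'E'
from h import *
o=manip.get_obs();print(o["ee_pos"],o["contact_force"])
a=cam("side")["pixels"]
g=cv2.createCLAHE(4,(2,2)).apply(cv2.cvtColor(a[262:302,370:410],cv2.COLOR_BGR2GRAY))
cv2.imwrite("pics/c27.png",cv2.resize(g,(600,600),interpolation=cv2.INTER_CUBIC))
E
```

```text
time: 24.25
ee_pos: [0.6372, -0.1663, 0.1148]
ee_rot: [[0.993, 0.121, 0.0], [0.121, -0.993, 0.0], [0.0, -0.0, -1.0]]
contact_force: [0.5, -0.7, -1.2]
width: 0.271
[ 0.6371667  -0.16633764  0.11483768] [ 0.53056317 -0.73607516 -1.23392904]
```

View pics/c27.png

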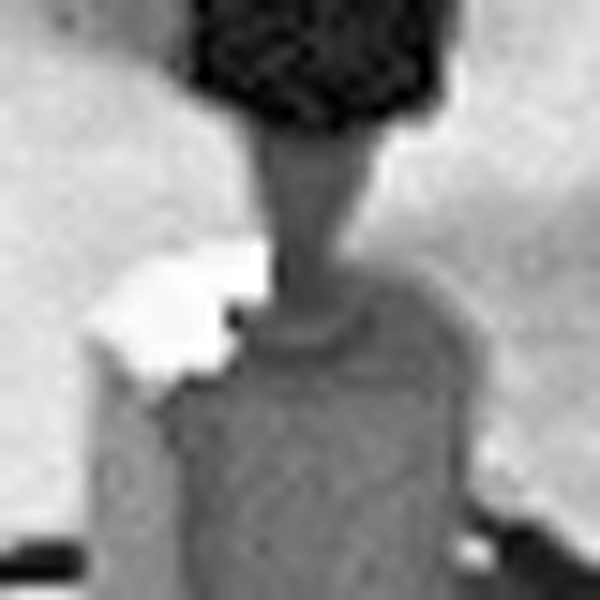

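The enlarged side view shows the plunger tip at crop (302,310), just above the ring's centre at about (302,322). Next I'll press down in small steps.

```bash
for i in 1; do :; done; python3 -m pendant '[[0,0,0,0,0,0.1,-1],[0,0,0,0,0,0.2,-1],[0,0,0,0,0,0.2,-1],[0,0,0,0,0,0.2,-1],[0,0,0,0,0,0.2,-1]]'; python3 -m pendant '[[0,0,0,0,0,0.1,-1],[0,0,0,0,0,0.15,-1],[0,0,0,0,0,0.15,-1],[0,0,0,0,0,0.15,-1]]'
```

```text
time: 24.72
ee_pos: [0.6373, -0.1663, 0.113]
ee_rot: [[0.993, 0.121, 0.001], [0.121, -0.993, 0.0], [0.001, -0.0, -1.0]]
contact_force: [-0.5, -0.2, -1.1]
width: 0.273
time: 25.05
ee_pos: [0.6374, -0.1663, 0.1118]
ee_rot: [[0.993, 0.122, 0.001], [0.122, -0.993, 0.0], [0.001, 0.0, -1.0]]
contact_force: [0.5, -0.6, -0.2]
width: 0.273
```

```bash
cat > avg.py <<'E'
from h import *
F=[];Z=[]
for i in range(12): cam("side");o=manip.get_obs();F.append(o["contact_force"]);Z.append(o["ee_pos"])
print("F",np.mean(F,0).round(2),"sd",np.std(F,0).round(2),"p",np.mean(Z,0).round(5),o["time"])
E
python3 avg.py; python3 -m pendant '[[0,0,0,0,0,0.1,-1],[0,0,0,0,0,0.2,-1],[0,0,0,0,0,0.2,-1],[0,0,0,0,0,0.2,-1]]'; python3 avg.py
```

```text
F [ 0.29 -0.15 -0.17] sd [0.49 0.62 0.46] p [ 0.63736 -0.16632  0.11169] 25.65
time: 25.98
ee_pos: [0.6374, -0.1663, 0.1097]
ee_rot: [[0.993, 0.122, 0.001], [0.122, -0.993, 0.0], [0.001, 0.0, -1.0]]
contact_force: [-0.4, -0.2, 0.7]
width: 0.273
F [ 0.55 -0.35  0.9 ] sd [0.43 0.62 0.42] p [ 0.63733 -0.16632  0.10964] 26.5833
```

```bash
python3 -m pendant '[[0,0,0,0,0,0.1,-1],[0,0,0,0,0,0.2,-1],[0,0,0,0,0,0.23,-1],[0,0,0,0,0,0.23,-1],[0,0,0,0,0,0.23,-1]]'; python3 avg.py;  python3 - <<'E'
from h import *
o=manip.get_obs();print(o["wrist_torque"],o["width"],o["qvel"])
a=cam("side")["pixels"];b=cam("top")["pixels"];cv2.imwrite("pics/top28.png",b)
g=cv2.createCLAHE(4,(2,2)).apply(cv2.cvtColor(a[262:302,370:410],cv2.COLOR_BGR2GRAY))
cv2.imwrite("pics/c28.png",np.hstack([cv2.resize(cv2.cvtColor(g,cv2.COLOR_GRAY2BGR),(400,400),interpolation=cv2.INTER_CUBIC),cv2.resize(a[190:340,220:460],(400,250)),][:1]+[np.vstack([cv2.resize(a[190:340,220:460],(400,250)),np.zeros((150,400,3),np.uint8)])]))
E
```

```text
time: 27.0
ee_pos: [0.6373, -0.1663, 0.1074]
ee_rot: [[0.993, 0.121, 0.001], [0.121, -0.993, 0.0], [0.001, 0.0, -1.0]]
contact_force: [0.5, -0.5, 1.6]
width: 0.273
F [ 0.78 -0.02  1.99] sd [0.67 0.39 0.26] p [ 0.63732 -0.16632  0.10733] 27.6
[-0.03483817 -0.19140806  0.03728832] 0.2746470521188723 [-0.0093236  -0.0161054  -0.02212287 -0.04781127 -0.04145715  0.11453095]
```

View pics/c28.png

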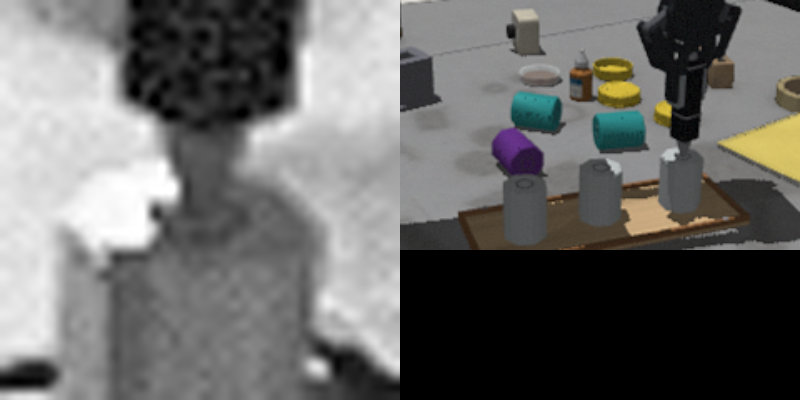

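View pics/top28.png

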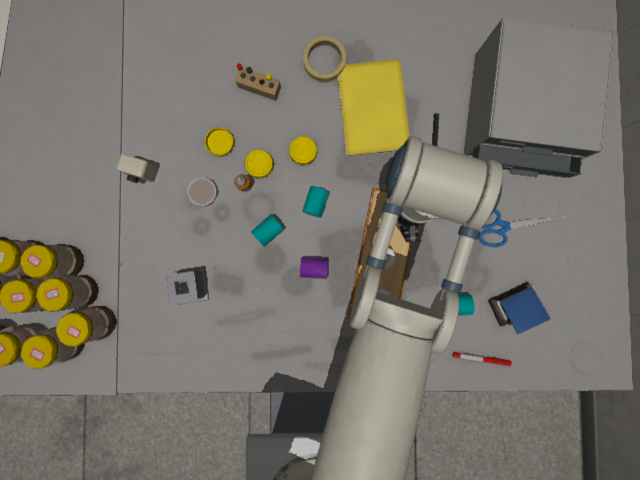

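Run:
```python
from rig import manip
print(manip.job_done())
```

```text
the job is handed in; nothing more can be done
None
```

The fallen bar is standing again in its tray slot, ringed end up and released. The probe is held upright on the middle of its ring with the plunger about half-way in. I handed the job in at about 27.7 s; no verdict is reported.

**Last checks**
- **Press:** the averaged upward force was about 3.46 N once the probe's weight is allowed for. That puts the plunger about 4.9 mm in of its 10 mm.
- **Spring rate:** force rose about 0.5 N per mm while I pressed, which matches the spring, so it was not against its stop.
- **Grip and bars:** the grip was steady at 23 mm. All three bars were upright in the last side view, and the bottle and dish looked unmoved, judged by eye.

**What disagreed**
- **Fingertip position:** in both cameras the fingertips were about 35 mm further back than the stated tool length implies, so I placed the grasps from the pictures.
- **Tip centring:** the forearm hid the top view at the end, so centring rests on the side view and an offset measured earlier. Those two differed by up to about 3 mm and I aimed between them. The last close-up before contact showed the tip over the ring's centre, within about 1–2 mm across the side view. Depth along that view was less certain.

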